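Draw the sample plate out of the measuring stage and put it away

TASK

The measurement is finished: press lightly on top of the white sample plate near its blue patch and draw it along its bed, out from under the hood, until it rests against the red front stop. Then lift it by its two long edges and lay it gently and flat, without dropping it, in the blue storage cradle, let go, and leave the other things on the table where they are. The plate carries fragile glass, so never press or knock it hard.

Things in the scene. Friction and masses are not known exactly. Their poses are not given: they have to be found in the camera images.
- stage: Fixed measuring stage. Origin on the table under the middle of where the drawn-out plate lies; +x points from the red front stop into the hood, z up. Front: bare rail 30 mm wide, top 40 mm above the table, x=-65 to 20 mm. Behind, x=20 to 170 mm: bed at the same height between side guides 8 mm high, flush with the plate's top (slot 63 mm wide). Base slab 100 mm wide, 8 mm high, x=-80 to 190 mm.
- stage_home (a point): Point on top of the stage's rail where the plate's origin lies when the plate is against the front stop (stage x=0, y=0, 40 mm above the table); axes as the stage.
- stage_stop (a point): Middle of the top of the red front stop: 30 mm wide, 12 mm thick, 54 mm above the table (6 mm above the plate's top); its face that meets the plate lies 6 mm further into the stage (stage x=-65 mm). Axes as the stage.
- stage_hood (a point): Middle of the top of the white hood, 88 mm above the table, at stage x=145 mm. The hood spans stage x=105 to 185 mm and is 103 mm wide; underside 54 mm above the table; closed at the back and sides.
- plate: Loose flat white sample plate, 130 (x) by 60 (y) by 8 mm, 0.19 to 0.45 kg. Origin at the centre of its underside; -x is the end with the blue patch, towards the front stop. It starts flat on the bed between the guides, far end under the hood, 82 to 97 mm short of the stop. Against the stop, its front 85 mm stand clear of the guides and overhang the rail by 15 mm on each side, free to grasp.
- plate_patch (a point): Centre of the blue patch (30 x 36 mm) on top of the plate, 40 mm from the plate's centre towards the stop. The plate moves only by friction under the finger; drag and weight vary. A steady 8 to 14 N of downward press draws it in long even pulls; less slips. Touch down at 10 mm/s or slower: its glass breaks if the plate is pushed against the stage with over 25 N, even for an instant.
- cradle: Fixed blue storage cradle, 160 x 110 mm, base slab 6 mm high; origin on the table under its centre, x along its length. A grey bearer 130 x 30 mm carries the plate 26 mm above the table. End walls 40 mm wide, inner faces at x=+-68 mm, and four corner uprights at x=+-51 to +-69 mm, inner faces at y=+-33 mm, rise to 36 mm. The long sides between are open for fingers. Plate may lie either way round.
- cradle_seat (a point): Centre of the top of the cradle's bearer, where the plate's origin belongs; axes as the cradle. The glass breaks if the plate is pushed onto the cradle with over 30 N or falls more than about 8 mm.
- core: Bystander: pointed black obsidian core standing upright, 54 mm wide, 92 mm high. Origin at the centre of its foot.
- jar: Bystander: small jar, 44 mm wide, 60 mm high. Origin at the centre of its foot.
- vial: Bystander: little vial with orange cap, 24 mm wide, 45 mm high. Origin at the centre of its foot.
Mind the look-alikes: they are no part of the job. There is more than one size of the plate; the one meant has the size given above.

How it is judged:
On the way:
1. The plate lies flat on the stage's rail, drawn out against the front stop (within 3 mm) (x of plate in the frame of stage_home between -0.004 and 0.003 m and z of plate in the frame of stage_home between -0.003 and 0.003 m and angle between plate's own z axis and vertical below 0.05 rad), for 0.2 s.
At the end, for the whole second after the job is handed in: The plate lies flat, at rest and released on the cradle's bearer, between the end walls and corner uprights (within 8 mm of the seat and 0.1 rad of its length, either way round, within 3 mm of the bearer's height, tilted under 0.05 rad); core, jar and vial are within 15 mm of where they stood (horizontal distance between plate and cradle_seat below 0.008 m and z of plate in the frame of cradle_seat between -0.003 and 0.003 m and angle between plate's own z axis and vertical below 0.05 rad and angle between the x axis of plate and the x axis of cradle, either way round below 0.1 rad and linear speed of plate below 0.01 m/s and distance of each of core, jar, vial from where it was at the start of the episode below 0.015 m); the robot touches nothing.
It fails at once if The plate is pressed against the stage with more than 25 N (contact force between plate and stage above 25 N).
It fails at once if The plate is pressed on the cradle with more than 30 N (contact force between plate and cradle above 30 N).
It fails at once if The plate is dropped (it falls freely faster than 0.4 m/s, about 8 mm) (contact force between the fingers and plate below 0.05 N and linear speed of plate above 0.4 m/s).
It fails at once if A bystander is moved more than 15 mm or tipped (distance of any of core, jar, vial from where it was at the start of the episode above 0.015 m or angle between any of core, jar, vial's own z axis and vertical above 0.4 rad).
It also fails if it takes over 61 s, if anything falls off the work surface, if the arm or the gripper's body presses on something with over 40 N, if the wrist force passes 120 N, or if a joint passes its speed limit or range.

ROBOT

A 6-joint arm with a two-finger parallel gripper is mounted at the origin on the work surface. World frame = base frame: x ahead of the robot, y to its left, z up, the work surface at z = 0. Lengths are in m, angles in rad, forces in N, time in s.
With the tool pointing down it reaches from about 0.35 to 0.925 m from the base axis. Payload 6.4 kg.
Tool frame: the origin (TCP) lies on the front face of the gripper's body, between the roots of the fingers; the fingertips stand 73 mm ahead of it and the grasp point (between the pads) lies 54 mm ahead of it; z points along the fingers, y is the direction in which the jaws open and shut (so a half turn about z gives the same grasp; the last joint's range is limited). The gripper opens to 85 mm and grips with 20 to 120 N. Pads are 22 mm wide; open, the fingers measure 114 mm over their backs; the gripper's body (76 mm by 85 mm) begins 54 mm behind the grasp point. The pads swing forward as they close: fully open they stand 13 mm farther back than shut.
Start: joints at [1.067, 0.245, 1.558, -0, 1.339, -0.174], TCP at [0.211, 0.615, 0.304] pointing down, gripper open.
Joint ranges: [-3.13, 3.13], [-1.02, 2.26], [0.13, 2.54], [-0.95, 4.09], [0.21, 2.88], [-2.74, 2.74]. Speed limits (rad/s): [2.57, 2.57, 3.14, 3.14, 3.14, 3.14].

INTERFACE

Orientations are given as a unit quaternion [w, x, y, z].
In Python, from workcell import manip, imaging gives the robot as it stands.
- The arm moves only by the tool servo_tool, never from a script. Its argument "rows" is one flat list of numbers, 6 for each row, row after row: the shift along the tool's x, y, z in cm, then the turn, a rotation vector about the tool's x, y, z in degrees. In form: [dx, dy, dz, ax, ay, az, dx, dy, dz, ax, ay, az, ...]. A call has 1 to 10 rows; each row is the pose to reach, as a shift and turn from the pose commanded when the call began, along the tool's axes at that moment; what a row does not reach only later rows make up. A row lasts 1/10 s, in which the tool goes at most 50 mm and 8.59 degrees, less where a joint would pass 70% of its speed; a pose out of reach is approached as far as the arm can. A call with a gripper value outside its range is refused whole. "fingers" is the finger opening in cm, from 0 to 8.54, set as the call begins (left out, the last holds). The fingers move at their own pace and stop on an object; "grip_force" is the grip in N (left out, the last holds). Time passes only in rows, so rows that repeat a pose let the fingers close. It gives the time, the measured TCP pose, the force and the opening at its end, in the units of the state.
- manip.get_state(): the state, without advancing time (a new reading comes with each control period).
- imaging.camera(name): name is "scene" or "top" or "wrist"; returns the picture (400x640x3 uint8, red, green, blue); there is no depth.
- imaging.camera_info(name): a dict with "intrinsics" (3x3 intrinsics, pixels), "k1" (the pictures are not rectified: a ray, as slopes to the right and down, at radius r is drawn at 1 + k1 r^2 times it, then the intrinsics apply), "rvec" (rotation vector, rad) and "tvec" (3), from world to camera coordinates, as OpenCV has them; the wrist camera has in their place "hand_eye" (4x4, takes a point from camera to tool coordinates, whose origin is the TCP and whose axes are the flange's). Camera axes: x right, y down, z forward; pixel columns grow to the right and rows downward; lengths in m; the calibration is good to about 2 mm. A picture is of the moment at which its call begins: read the wrist's pose just before it. camera_info takes no time and is no camera call.
- manip.finish_job(): hands the job in, once; it reports no verdict.
The state is a dict: "t": time; "joints": joint angles; "dq": joint speeds; "effort": joint torques, N m; "tool_pos": TCP position; "tool_rot": TCP orientation; "ft_force": force on the tool from outside, world axes, zero at the start; "ft_torque": the same for the moment, N m; "gripper_width": opening from 0.0 (shut) to 1.0 (fully open).
Only numpy, scipy, OpenCV 4.12 (cv2) and the standard library are available. Lean on these libraries where they do the work, as an engineer would, in place of code of your own. Each camera call takes 0.05 s, during which the arm holds its last target.

## Working session

There is one attempt and no reset: what is moved stays moved. The work goes in short steps, Python scripts to look and compute and a tool call to move; the robot and the scene stay as the last step left them, time stands still between calls to the robot, and variables do not carry over. Pictures are saved under pics/ and viewed, and the job is handed in when it is done.

Besides the shell and the picture viewer there is one more tool, called after "Emit:" as name(argument=value, ...) on one line, values as JSON. servo_tool: Moves the arm, as the interface text tells. Its arguments: {"type":"object","properties":{"rows":{"type":"array","items":{"type":"number"}},"fingers":{"type":"number"},"grip_force":{"type":"number"}},"required":["rows"]}

```bash
mkdir -p pics
python3 - <<'E'
from workcell import manip, imaging
import cv2
print(manip.get_state())
for n in ["scene","top","wrist"]:
    print(n,imaging.camera_info(n))
    im=imaging.camera(n); cv2.imwrite(f"pics/{n}0.png",im[:,:,::-1])
E
```

```text
{'t': 0.0, 'joints': array([ 1.06686150e+00,  2.45806463e-01,  1.55901789e+00,  5.07189787e-06,
        1.33870211e+00, -1.74078183e-01]), 'dq': array([-6.69011964e-04, -4.39294655e-05, -8.27499896e-05, -8.28720523e-04,
       -7.89333498e-04,  9.97559809e-05]), 'effort': array([ 8.70083786e-04, -4.29517508e+01, -3.26127183e+01, -1.10211467e-04,
        5.30240373e-03, -3.70140825e-06]), 'tool_pos': array([0.21031362, 0.61459035, 0.30278297]), 'tool_rot': array([-3.23870988e-04,  1.64182126e-01,  9.86429569e-01, -9.11052093e-04]), 'ft_force': array([0.92893578, 0.39577288, 1.23532069]), 'ft_torque': array([ 0.02493864, -0.03970859,  0.00089809]), 'gripper_width': 0.9998014098670345}
scene {'intrinsics': array([[452.35804729,   0.        , 321.67039394],
       [  0.        , 452.35804729, 198.04151261],
       [  0.        ,   0.        ,   1.        ]]), 'k1': -0.045046330321557124, 'rvec': array([ 2.17691457,  0.85650704, -0.39991534]), 'tvec': array([-0.45199246, -0.21917451,  1.51981183])}
top {'intrinsics': array([[397.43411854,   0.        , 325.31974689],
       [  0.        , 397.43411854, 202.21780904],
       [  0.        ,   0.        ,   1.        ]]), 'k1': -0.07449739431492498, 'rvec': array([ 2.13916032, -2.15037325,  0.1313579 ]), 'tvec': array([0.0210254 , 0.63812495, 0.97779507])}
wrist {'intrinsics': array([[349.99690691,   0.        , 317.35743551],
       [  0.        , 349.99690691, 198.78903159],
       [  0.        ,   0.        ,   1.        ]]), 'k1': -0.06838928108476497, 'hand_eye': array([[-9.58681182e-04, -9.56320634e-01, -2.92318192e-01,
         7.51796746e-02],
       [ 9.99999439e-01, -1.04868356e-03,  1.51195116e-04,
        -6.64231417e-04],
       [-4.51140291e-04, -2.92317883e-01,  9.56321103e-01,
        -7.00300154e-02],
       [ 0.00000000e+00,  0.00000000e+00,  0.00000000e+00,
         1.00000000e+00]])}
```

View pics/scene0.png

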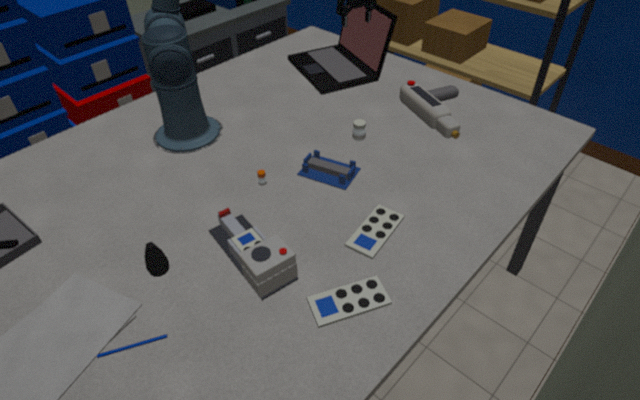

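View pics/top0.png

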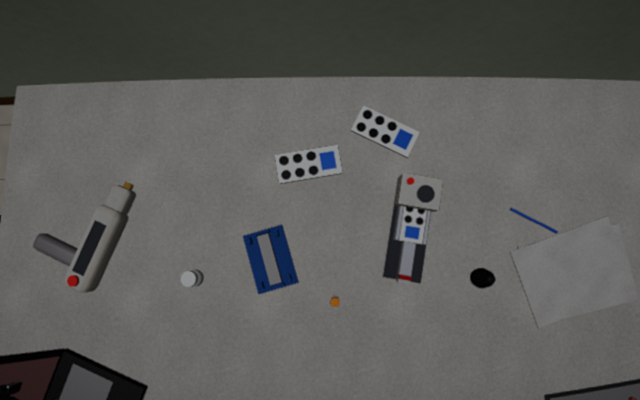

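View pics/wrist0.png

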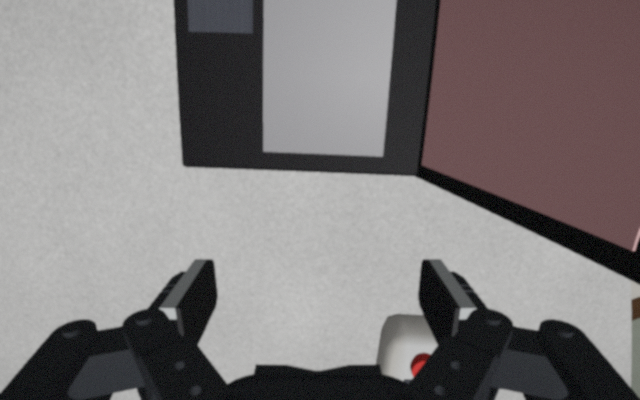

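Top view: stage at about (412,230) with red stop (405,278), hood (420,192); cradle (271,260); vial (335,301), core (483,278), jar (190,278). Now I'll measure by colour masks.

```bash
cat > h.py <<'E'
import numpy as np, cv2
from workcell import manip, imaging
from scipy.spatial.transform import Rotation as R
def cam(name, st=None):
    c=imaging.camera_info(name)
    K=np.array(c['intrinsics']);k1=c['k1']
    if 'rvec' in c:
        Rw=cv2.Rodrigues(np.array(c['rvec']))[0]; t=np.array(c['tvec'])
    else:
        H=np.array(c['hand_eye']); q=st['tool_rot']; T=np.eye(4)
        T[:3,:3]=R.from_quat([q[1],q[2],q[3],q[0]]).as_matrix(); T[:3,3]=st['tool_pos']
        M=np.linalg.inv(T@H); Rw=M[:3,:3]; t=M[:3,3]
    return K,np.array([k1,0,0,0.]),Rw,t
def ray(C,uv,z):
    K,d,Rw,t=C
    p=cv2.undistortPoints(np.array(uv,float).reshape(-1,1,2),K,d).reshape(-1,2)
    D=np.c_[p,np.ones(len(p))]@Rw; o=-Rw.T@t
    s=(z-o[2])/D[:,2]; return o+D*s[:,None]
def proj(C,P):
    K,d,Rw,t=C
    return cv2.projectPoints(np.array(P,float).reshape(-1,3),cv2.Rodrigues(Rw)[0],t,K,d)[0].reshape(-1,2)
E
python3 - <<'E'
from h import *
im=cv2.imread('pics/top0.png')
a=cv2.resize(im[150:310,360:500],None,fx=5,fy=5,interpolation=cv2.INTER_CUBIC)[:, :700]
cv2.imwrite('pics/z1.png',cv2.resize(im[165:290,370:460],None,fx=4.8,fy=4.8,interpolation=cv2.INTER_CUBIC))
cv2.imwrite('pics/z2.png',cv2.resize(im[215:305,230:350],None,fx=6,fy=6,interpolation=cv2.INTER_CUBIC))
C=cam('top'); hsv=cv2.cvtColor(im,cv2.COLOR_BGR2HSV)
def blobs(m,n,z):
    k,l,s,c=cv2.connectedComponentsWithStats(m)
    for i in range(1,k):
        if s[i,4]>15:
            u=c[i]; print(n,u.round(1),s[i,4],ray(C,[u],z).round(4)[0])
bl=cv2.inRange(hsv,(105,140,60),(125,255,255)); blobs(bl,'blue',0.048)
rd=cv2.inRange(hsv,(0,150,80),(8,255,255))|cv2.inRange(hsv,(172,150,80),(180,255,255)); blobs(rd,'red',0.054)
o=cv2.inRange(hsv,(9,150,80),(22,255,255)); blobs(o,'or',0.045)
b=cv2.inRange(hsv,(0,0,0),(180,255,30)); blobs(b[:, :500],'blk',0.09)
for nm,p in dict(core=(483,278),jar=(190,278)).items(): print(nm,ray(C,[p],.05))
E
```

```text
blue [402.5 138.8] 214 [ 0.804  -0.1855  0.048 ]
blue [327.5 160.1] 224 [0.7479 0.0116 0.048 ]
blue [533.5 220.3] 113 [ 0.5873 -0.5193  0.048 ]
blue [270.6 259.3] 1628 [0.4932 0.1562 0.048 ]
blue [411.7 232. ] 140 [ 0.5601 -0.201   0.048 ]
red [410.2 180.6] 35 [ 0.6915 -0.2004  0.054 ]
red [404.9 277.3] 40 [ 0.4472 -0.1795  0.054 ]
red [ 72.  280.6] 85 [0.4362 0.6742 0.054 ]
or [126.9 185.3] 29 [0.6864 0.5436 0.045 ]
or [334.6 301.7] 61 [ 0.3877 -0.0043  0.045 ]
blk [  6.6 100.2] 88 [0.9196 0.89   0.09  ]
blk [367.  114.2] 41 [ 0.8564 -0.0896  0.09  ]
blk [379.2 120. ] 41 [ 0.841  -0.1203  0.09  ]
blk [360.9 126.6] 44 [ 0.8238 -0.0735  0.09  ]
blk [391.6 125.9] 42 [ 0.8253 -0.1511  0.09  ]
blk [373.  132.5] 44 [ 0.8082 -0.1037  0.09  ]
blk [385.3 138.4] 47 [ 0.7926 -0.1343  0.09  ]
blk [310.7 155.6] 45 [0.7496 0.053  0.09  ]
blk [297.1 157.8] 42 [0.7442 0.0871 0.09  ]
blk [283.5 160. ] 44 [0.7389 0.121  0.09  ]
blk [312.9 169.8] 42 [0.7132 0.0475 0.09  ]
blk [299.5 172. ] 44 [0.708  0.0808 0.09  ]
blk [285.5 174.2] 44 [0.7025 0.1155 0.09  ]
blk [409.  208.3] 18 [ 0.6155 -0.1877  0.09  ]
blk [420.9 210.4] 17 [ 0.6102 -0.2167  0.09  ]
blk [407.9 218.7] 24 [ 0.5901 -0.1841  0.09  ]
blk [419.1 220.5] 24 [ 0.5855 -0.2114  0.09  ]
blk [ 88.9 246.9] 316 [0.5224 0.6101 0.09  ]
blk [ 65.2 243.7] 27 [0.53   0.6751 0.09  ]
blk [421.3 255. ] 36 [ 0.5018 -0.2141  0.09  ]
blk [386.9 264.3] 49 [ 0.4803 -0.1303  0.09  ]
blk [481.9 277.8] 350 [ 0.4456 -0.3597  0.09  ]
blk [ 80.1 374. ] 2461 [0.2122 0.6179 0.09  ]
blk [  9.6 390.6] 298 [0.1608 0.8097 0.09  ]
core [[ 0.44280878 -0.37760521  0.05      ]]
jar [[0.44603073 0.36067307 0.05      ]]
```

View pics/z1.png

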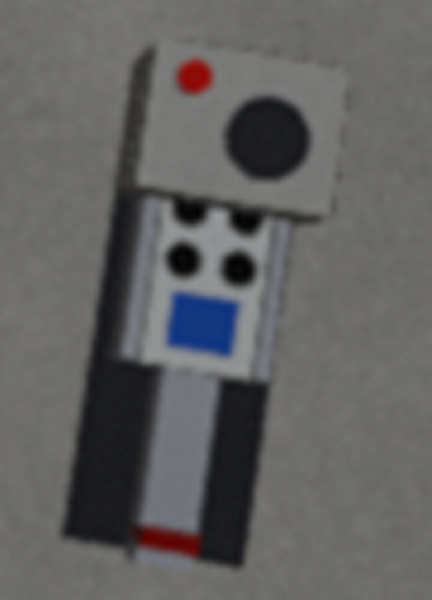

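View pics/z2.png

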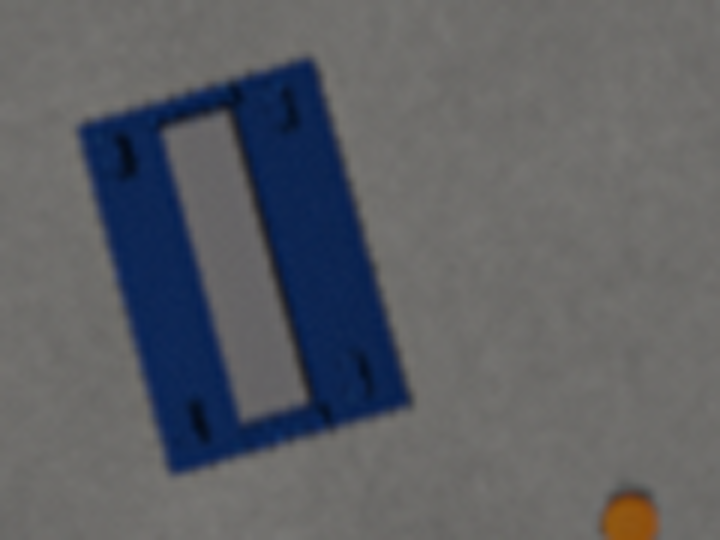

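Emit:
servo_tool(rows=[-24, -16, 0, 0, 0, -4, -49, -32, 0, 0, 0, -8, -49, -32, 0, 0, 0, -8, -49, -32, 0, 0, 0, -8, -49, -32, 0, 0, 0, -8, -49, -32, 0, 0, 0, -8, -49, -32, 0, 0, 0, -8, -49, -32, 0, 0, 0, -8, -49, -32, 0, 0, 0, -8, -49, -32, 0, 0, 0, -8])

```text
t: 1.15
tool_pos: [0.5188, 0.2188, 0.3038]
tool_rot: [-0.0, 0.095, 0.995, 0.0]
ft_force: [0.7, 1.0, -0.4]
gripper_width: 1.001
```

Emit:
servo_tool(rows=[-9, -6, 0, 0, 0, 0, -9, -6, 0, 0, 0, 0, -9, -6, 0, 0, 0, 0, -9, -6, 0, 0, 0, 0])

```text
t: 1.55
tool_pos: [0.5957, 0.1434, 0.3033]
tool_rot: [-0.001, 0.096, 0.995, 0.0]
ft_force: [-0.7, 1.0, 0.0]
gripper_width: 1.002
```

Run:
```python
from h import *
s=manip.get_state(); im=imaging.camera('wrist')[:,:,::-1]; cv2.imwrite('pics/w1.png',im)
print(s['tool_pos'],s['tool_rot'],s['dq'].round(3)); import pickle; pickle.dump(s,open('s1.pkl','wb'))
```

```text
[0.59567651 0.14343402 0.30328002] [-5.32238756e-04  9.62252634e-02  9.95359440e-01  2.08010260e-06] [ 0.049 -0.03   0.032  0.009  0.005  0.008]
```

View pics/w1.png

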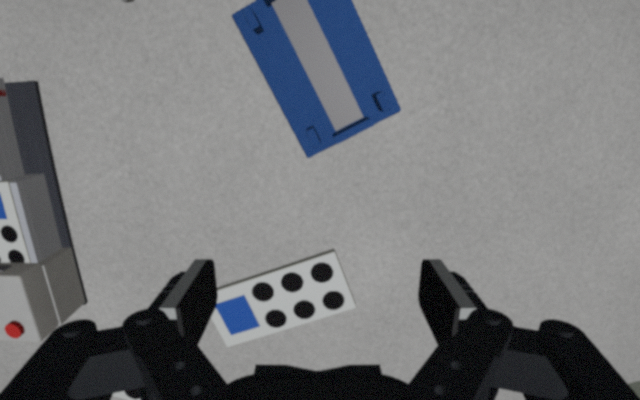

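The cradle is at the top of the picture (centre about (315,60)), partly cut off; I'll back off 8 cm.

Emit:
servo_tool(rows=[4, 0, 0, 0, 0, 0, 8, 0, 0, 0, 0, 0, 8, 0, 0, 0, 0, 0, 8, 0, 0, 0, 0, 0, 8, 0, 0, 0, 0, 0])

```text
t: 2.1
tool_pos: [0.5165, 0.1606, 0.3045]
tool_rot: [0.001, 0.094, 0.996, 0.0]
ft_force: [0.4, -0.3, 0.4]
gripper_width: 0.998
```

Run:
```python
from h import *
s=manip.get_state(); im=imaging.camera('wrist')[:,:,::-1]; cv2.imwrite('pics/w2.png',im)
print(s['tool_pos'],s['tool_rot'],s['dq'].round(3)); import pickle; pickle.dump(s,open('s2.pkl','wb'))
C=cam('wrist',s); hsv=cv2.cvtColor(im,cv2.COLOR_BGR2HSV)
m=cv2.inRange(hsv,(105,120,40),(125,255,255)); cs,_=cv2.findContours(m,cv2.RETR_EXTERNAL,2)
for c in cs:
    if cv2.contourArea(c)>4000:
        h=cv2.convexHull(c); r=cv2.approxPolyDP(h,8,True).reshape(-1,2); print(r)
        P=ray(C,r,.006); print(P.round(4), cv2.contourArea(c))
        hp=ray(C,h.reshape(-1,2),.006)
        rr=cv2.minAreaRect((hp[:,:2]*1000).astype(np.float32)); print(rr)
```

```text
[0.51651853 0.16064228 0.30447045] [6.10334870e-04 9.42979673e-02 9.95543823e-01 1.28527085e-04] [-0.013  0.016 -0.018 -0.001  0.    -0.   ]
[[328  49]
 [392 184]
 [307 226]
 [236 100]]
[[0.404  0.1925 0.006 ]
 [0.5523 0.2363 0.006 ]
 [0.5829 0.1356 0.006 ]
 [0.4341 0.0914 0.006 ]] 15045.5
((496.685791015625, 165.04580688476562), (163.52333068847656, 106.8852767944336), 16.39302635192871)
```

View pics/w2.png

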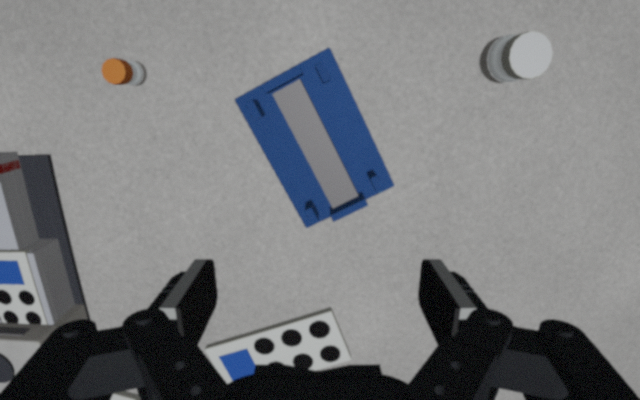

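```bash
cat >> h.py <<'E'
def quadfit(mask, mind=6):
    """largest blob -> 4 corners from line fits to its hull-near contour"""
    cs,_=cv2.findContours(mask,cv2.RETR_EXTERNAL,cv2.CHAIN_APPROX_NONE); c=max(cs,key=cv2.contourArea)
    q=cv2.approxPolyDP(cv2.convexHull(c),12,True).reshape(-1,2).astype(float)
    if len(q)!=4: print('poly',q); q=cv2.boxPoints(cv2.minAreaRect(c)).astype(float)
    p=c.reshape(-1,2).astype(float); L=[]
    for i in range(4):
        a,b=q[i],q[(i+1)%4]; u=(b-a)/np.linalg.norm(b-a); n=np.array([-u[1],u[0]])
        s=(p-a)@u; d=(p-a)@n; l=np.linalg.norm(b-a)
        k=(s>.12*l)&(s<.88*l)&(abs(d)<mind); 
        vx,vy,x0,y0=cv2.fitLine(p[k].astype(np.float32),cv2.DIST_HUBER,0,.01,.01).ravel(); L.append((np.array([x0,y0]),np.array([vx,vy])))
    out=[]
    for i in range(4):
        (p1,d1),(p2,d2)=L[i-1],L[i]; t=np.linalg.solve(np.c_[d1,-d2],p2-p1); out.append(p1+t[0]*d1)
    return np.array(out,float)
def rect(P):
    P=P[:,:2]; c=P.mean(0); e=[P[(i+1)%4]-P[i] for i in range(4)]; l=[np.linalg.norm(x) for x in e]
    i=0 if l[0]+l[2]>l[1]+l[3] else 1
    v=e[i]-e[i+2]; 
    if v[0]<0: v=-v
    return c.round(4),np.degrees(np.arctan2(v[1],v[0])).round(2),np.round(l,4)
E
python3 - <<'E'
from h import *
import pickle
s=pickle.load(open('s2.pkl','rb'))
for n,f,C in [('wrist','w2',cam('wrist',s)),('top','top0',cam('top')),('scene','scene0',cam('scene'))]:
    im=cv2.imread(f'pics/{f}.png'); hsv=cv2.cvtColor(im,cv2.COLOR_BGR2HSV)
    # cradle region via projection
    u=proj(C,[[.494,.16,.006]])[0]; w={'wrist':115,'top':50,'scene':45}[n]
    x0,x1,y0,y1=int(u[0]-w),int(u[0]+w),int(max(0,u[1]-w)),int(u[1]+w)
    sub=hsv[y0:y1,x0:x1]
    m=cv2.inRange(sub,(100,110,25),(130,255,255)); q=quadfit(m)+[x0,y0]
    print(n,'slab',q.round(1).tolist(),rect(ray(C,q,.006)))
    k,l,st,ce=cv2.connectedComponentsWithStats(cv2.bitwise_not(m))
    best=None
    for i in range(1,k):
        a=st[i]
        if a[0]>0 and a[1]>0 and a[0]+a[2]<m.shape[1] and a[1]+a[3]<m.shape[0] and (best is None or a[4]>st[best][4]): best=i
    if best:
        q=quadfit((l==best).astype(np.uint8)*255,4)+[x0,y0]; print('  bearer',rect(ray(C,q,.026)))
E
```

```text
wrist slab [[328.6, 48.2], [392.4, 184.0], [308.6, 230.1], [235.4, 99.3]] (array([0.4943, 0.1644]), np.float64(16.33), array([0.1553, 0.1064, 0.1612, 0.1065]))
  bearer (array([0.494 , 0.1641]), np.float64(16.22), array([0.132 , 0.031 , 0.1312, 0.031 ]))
top slab [[281.1, 224.9], [297.1, 281.5], [258.5, 292.9], [243.2, 236.1]] (array([0.4946, 0.1646]), np.float64(16.23), array([0.1541, 0.1051, 0.1542, 0.1049]))
poly [[44. 25.]
 [50. 77.]]
  bearer (array([0.4953, 0.1642]), np.float64(16.25), array([0.0309, 0.1303, 0.0302, 0.1313]))
scene slab [[360.8, 168.1], [342.0, 187.5], [298.6, 173.9], [310.1, 155.2]] (array([0.4929, 0.1622]), np.float64(18.13), array([0.1063, 0.1415, 0.0973, 0.1676]))
poly [[59. 54.]]h.py:29: RuntimeWarning: invalid value encountered in divide
  a,b=q[i],q[(i+1)%4]; u=(b-a)/np.linalg.norm(b-a); n=np.array([-u[1],u[0]])
Traceback (most recent call last):
  File "h.py", line 32, in quadfit
    vx,vy,x0,y0=cv2.fitLine(p[k].astype(np.float32),cv2.DIST_HUBER,0,.01,.01).ravel(); L.append((np.array([x0,y0]),np.array([vx,vy])))
                ~~~~~~~~~~~^^^^^^^^^^^^^^^^^^^^^^^^^^^^^^^^^^^^^^^^^^^^^^^^^^
cv2.error: OpenCV(4.12.0) /io/opencv/modules/imgproc/src/linefit.cpp:50: error: (-215:Assertion failed) count > 0 in function 'fitLine2D_wods'
```

Cradle seat agrees across wrist and top views: (0.4945, 0.1643), yaw 16.3°. Now over the stage.

Emit:
servo_tool(rows=[-4, -12, 0, 0, 0, 0, -8, -24, 0, 0, 0, 0, -11, -35, 0, 0, 0, 0, -11, -35, 0, 0, 0, 0, -11, -35, 0, 0, 0, 0, -11, -35, 0, 0, 0, 0, -11, -35, 0, 0, 0, 0, -11, -35, 0, 0, 0, 0, -11, -35, 0, 0, 0, 0, -11, -35, 0, 0, 0, 0], fingers=8.54)

```text
t: 3.15
tool_pos: [0.5585, -0.2041, 0.3036]
tool_rot: [-0.0, 0.095, 0.995, 0.0]
ft_force: [-0.1, 0.5, -0.2]
gripper_width: 0.999
```

Run:
```python
from h import *
s=manip.get_state(); im=imaging.camera('wrist')[:,:,::-1]; cv2.imwrite('pics/w3.png',im)
print(s['tool_pos'],s['tool_rot'],s['dq'].round(3)); import pickle; pickle.dump(s,open('s3.pkl','wb'))
```

```text
[ 0.5585002  -0.20412784  0.30360589] [-2.86360670e-04  9.49845910e-02  9.95478609e-01  4.30685963e-04] [ 0.025 -0.017  0.018 -0.003  0.002 -0.001]
```

View pics/w3.png

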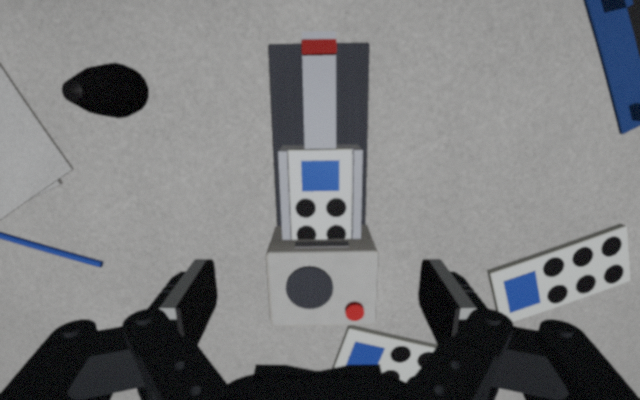

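Wrist view: stage centred, red stop at (319,47), patch (320,176), plate front edge at row ~149, hood from row ~230.

Run:
```python
from h import *
import pickle
s=pickle.load(open('s3.pkl','rb')); C=cam('wrist',s)
im=cv2.imread('pics/w3.png'); hsv=cv2.cvtColor(im,cv2.COLOR_BGR2HSV)
def mk(m,x0,x1,y0,y1):
    z=np.zeros_like(m); z[y0:y1,x0:x1]=m[y0:y1,x0:x1]; return z
rd=cv2.inRange(hsv,(0,120,60),(8,255,255))|cv2.inRange(hsv,(172,120,60),(180,255,255))
q=quadfit(mk(rd,290,350,30,65),3); print('red (incl face)',q.round(1).tolist())
print(ray(C,q,.054).round(4))
b=cv2.inRange(hsv,(100,110,40),(130,255,255)); q=quadfit(mk(b,290,350,150,200),3); print('patch',q.round(1).tolist(),rect(ray(C,q,.048)))
# edge positions by gradient in rows
g=cv2.cvtColor(im,cv2.COLOR_BGR2GRAY).astype(float)
def edge(row,a,b_):
    d=np.diff(cv2.GaussianBlur(g,(3,3),0)[row,a:b_]); i=np.argmax(abs(d)); return a+i+.5
L=[(edge(r,262,285),r) for r in range(55,140,8)]; Rr=[(edge(r,355,378),r) for r in range(55,140,8)]
pl=ray(C,L,.008); pr=ray(C,Rr,.008)
for p in (pl,pr):
    f=np.polyfit(p[:,0],p[:,1],1); print('slab edge yaw',np.degrees(np.arctan(f[0])), 'y at x=.517',np.polyval(f,.517))
L=[(edge(r,296,310),r) for r in range(62,140,6)]; Rr=[(edge(r,328,344),r) for r in range(62,140,6)]
for e in (L,Rr):
    p=ray(C,e,.04); f=np.polyfit(p[:,0],p[:,1],1); print('rail yaw',np.degrees(np.arctan(f[0])),np.polyval(f,.517))
col=[(c,135+np.argmax(np.diff(g[135:158,c]))+.5) for c in range(295,350,5)]; print(col); print('plate front',ray(C,col,.048).round(4).mean(0))
col=[(c,35+np.argmax(abs(np.diff(g[35:50,c])))+.5) for c in range(305,335,5)];print(col)
print(g[35:65,319],g[140:156,319])
```

```text
poly [[336.  44.]
 [301.  51.]]
red (incl face) [[302.2, 40.0], [335.2, 40.0], [336.4, 53.0], [300.6, 53.0]]
[[ 0.4394 -0.1945  0.054 ]
 [ 0.4447 -0.167   0.054 ]
 [ 0.4552 -0.1678  0.054 ]
 [ 0.4494 -0.1979  0.054 ]]
patch [[337.0, 160.7], [337.0, 189.0], [303.4, 189.0], [301.6, 162.5]] (array([ 0.5597, -0.2023]), np.float64(80.53), array([0.0277, 0.0324, 0.026 , 0.0335]))
slab edge yaw -10.275972141050692 y at x=.517 -0.24447493688816396
slab edge yaw -9.883935761873909 y at x=.517 -0.1439329263068522
rail yaw -10.002618785231832 -0.20980659418924846
rail yaw -9.707707062535682 -0.17865603307716876
[(295, np.float64(149.5)), (300, np.float64(149.5)), (305, np.float64(150.5)), (310, np.float64(149.5)), (315, np.float64(149.5)), (320, np.float64(149.5)), (325, np.float64(149.5)), (330, np.float64(149.5)), (335, np.float64(149.5)), (340, np.float64(148.5)), (345, np.float64(148.5))]
plate front [ 0.53525455 -0.19741818  0.048     ]
[(305, np.float64(39.5)), (310, np.float64(38.5)), (315, np.float64(38.5)), (320, np.float64(39.5)), (325, np.float64(39.5)), (330, np.float64(38.5))]
[159. 157. 153. 140. 109.  79.  68.  67.  70.  68.  65.  65.  69.  70.
  66.  70.  65.  61.  55.  73. 114. 146. 157. 158. 158. 157. 158. 159.
 159. 161.] [165. 163. 164. 165. 164. 165. 164. 157. 143. 144. 161. 177. 184. 183.
 186. 183.]
```

Emit:
servo_tool(rows=[0, 0.2, 4, 0, 0, -0.9, -0.1, 0.2, 8, 0, 0, -0.9, -0.1, 0.2, 12, 0, 0, -0.9, -0.1, 0.2, 14, 0, 0, -0.9, -0.1, 0.2, 15.5, 0, 0, -0.9, -0.1, 0.2, 16.5, 0, 0, -0.9, -0.1, 0.2, 17, 0, 0, -0.9, -0.1, 0.2, 17, 0, 0, -0.9, -0.1, 0.2, 17, 0, 0, -0.9, -0.1, 0.2, 17, 0, 0, -0.9], fingers=0, grip_force=20)

```text
t: 4.2
tool_pos: [0.5603, -0.2032, 0.1351]
tool_rot: [0.001, 0.087, 0.996, -0.0]
ft_force: [0.5, 0.3, 0.9]
gripper_width: -0.002
```

Run:
```python
from h import *
s=manip.get_state(); print({k:np.round(v,4) for k,v in s.items()})
im=imaging.camera('wrist')[:,:,::-1]; cv2.imwrite('pics/w4.png',im)
q=s['tool_rot'];print(R.from_quat([q[1],q[2],q[3],q[0]]).as_matrix().round(4))
```

```text
{'t': np.float64(4.2), 'joints': array([-0.538 ,  0.3274,  1.7947, -0.    ,  1.0174, -1.9343]), 'dq': array([-0.0001,  0.0033,  0.0048, -0.0002, -0.0007, -0.0009]), 'effort': array([ 5.80000e-02, -4.07364e+01, -2.71437e+01,  1.40000e-03,
       -1.00000e-04,  2.00000e-04]), 'tool_pos': array([ 0.5603, -0.2032,  0.1351]), 'tool_rot': array([ 1.000e-03,  8.710e-02,  9.962e-01, -5.000e-04]), 'ft_force': array([0.452 , 0.2629, 0.9318]), 'ft_torque': array([ 0.002 , -0.0008,  0.0522]), 'gripper_width': np.float64(-0.0023)}
[[-9.848e-01  1.736e-01  1.800e-03]
 [ 1.736e-01  9.848e-01 -1.100e-03]
 [-2.000e-03 -8.000e-04 -1.000e+00]]
```

View pics/w4.png

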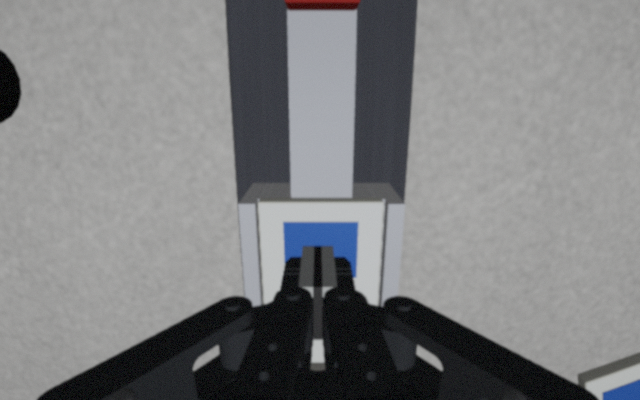

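Fingertips shut, centred over the patch. Descend slowly.

Emit:
servo_tool(rows=[0, 0, 0.09, 0, 0, 0, 0, 0, 0.18, 0, 0, 0, 0, 0, 0.27, 0, 0, 0, 0, 0, 0.36, 0, 0, 0, 0, 0, 0.45, 0, 0, 0, 0, 0, 0.54, 0, 0, 0, 0, 0, 0.63, 0, 0, 0, 0, 0, 0.72, 0, 0, 0, 0, 0, 0.81, 0, 0, 0, 0, 0, 0.9, 0, 0, 0])

```text
t: 5.25
tool_pos: [0.5597, -0.2028, 0.1248]
tool_rot: [-0.0, 0.087, 0.996, 0.0]
ft_force: [0.4, -0.4, 0.4]
gripper_width: 0.001
```

Emit:
servo_tool(rows=[0, 0, 0.06, 0, 0, 0, 0, 0, 0.12, 0, 0, 0, 0, 0, 0.18, 0, 0, 0])

```text
t: 5.55
tool_pos: [0.5597, -0.2028, 0.1231]
tool_rot: [0.0, 0.087, 0.996, -0.0]
ft_force: [0.2, 0.0, -0.3]
gripper_width: -0.001
```

Emit:
servo_tool(rows=[0, 0, 0.05, 0, 0, 0, 0, 0, 0.1, 0, 0, 0])

```text
t: 5.75
tool_pos: [0.5597, -0.2028, 0.1221]
tool_rot: [-0.0, 0.087, 0.996, -0.0]
ft_force: [0.2, 0.5, -0.3]
gripper_width: 0.001
```

Emit:
servo_tool(rows=[0, 0, 0.03, 0, 0, 0, 0, 0, 0.06, 0, 0, 0])

```text
t: 5.95
tool_pos: [0.5596, -0.2028, 0.1214]
tool_rot: [-0.0, 0.087, 0.996, 0.0]
ft_force: [-0.1, -0.4, -0.1]
gripper_width: -0.003
```

Emit:
servo_tool(rows=[0, 0, 0.03, 0, 0, 0])

```text
t: 6.05
tool_pos: [0.5597, -0.2028, 0.1212]
tool_rot: [0.0, 0.087, 0.996, -0.0]
ft_force: [-0.4, -0.5, -0.1]
gripper_width: 0.0
```

Emit:
servo_tool(rows=[0, 0, 0.03, 0, 0, 0])

```text
t: 6.15
tool_pos: [0.5597, -0.2028, 0.1209]
tool_rot: [0.0, 0.087, 0.996, -0.0]
ft_force: [0.5, 0.4, 0.1]
gripper_width: 0.003
```

Emit:
servo_tool(rows=[0, 0, 0.03, 0, 0, 0])

```text
t: 6.25
tool_pos: [0.5597, -0.2028, 0.1207]
tool_rot: [-0.0, 0.087, 0.996, -0.0]
ft_force: [-1.2, 0.2, 2.1]
gripper_width: 0.002
```

Emit:
servo_tool(rows=[0, 0, 0.03, 0, 0, 0])

```text
t: 6.35
tool_pos: [0.5598, -0.2029, 0.1207]
tool_rot: [-0.0, 0.087, 0.996, -0.0]
ft_force: [-1.8, 0.9, 3.7]
gripper_width: -0.001
```

Emit:
servo_tool(rows=[0, 0, 0.03, 0, 0, 0])

```text
t: 6.45
tool_pos: [0.56, -0.203, 0.1207]
tool_rot: [0.0, 0.087, 0.996, -0.0]
ft_force: [-2.9, 1.2, 5.6]
gripper_width: -0.003
```

Emit:
servo_tool(rows=[0, 0, 0.04, 0, 0, 0, 0, 0, 0.07, 0, 0, 0, 0, 0, 0.07, 0, 0, 0])

```text
t: 6.75
tool_pos: [0.5604, -0.2032, 0.1207]
tool_rot: [0.001, 0.087, 0.996, -0.0]
ft_force: [-1.0, 1.9, 7.6]
gripper_width: -0.0
```

Emit:
servo_tool(rows=[0, 0, 0.03, 0, 0, 0, 0.0, 0, 0.05, 0, 0, 0])

```text
t: 6.95
tool_pos: [0.5606, -0.2033, 0.1206]
tool_rot: [0.001, 0.087, 0.996, -0.001]
ft_force: [-2.2, 0.9, 10.9]
gripper_width: 0.0
```

Emit:
servo_tool(rows=[0.15, 0, 0, 0, 0, 0, 0.3, 0, 0, 0, 0, 0, 0.5, 0, 0, 0, 0, 0, 0.7, 0, 0, 0, 0, 0])

```text
t: 7.35
tool_pos: [0.5544, -0.2025, 0.1206]
tool_rot: [0.003, 0.087, 0.996, -0.001]
ft_force: [1.8, -0.7, 6.5]
gripper_width: 0.0
```

Emit:
servo_tool(rows=[0.05, 0, 0.04, 0, 0, 0, 0.2, 0, 0.06, 0, 0, 0, 0.4, 0, 0.06, 0, 0, 0])

```text
t: 7.65
tool_pos: [0.551, -0.2021, 0.1206]
tool_rot: [0.003, 0.087, 0.996, -0.001]
ft_force: [2.5, -1.0, 7.5]
gripper_width: 0.004
```

```bash
cat > look.py <<'E'
from h import *
import sys
s=manip.get_state(); n=sys.argv[1]
im=imaging.camera('wrist')[:,:,::-1]; cv2.imwrite(f'pics/{n}.png',im); print(s['ft_force'].round(1),s['tool_pos'].round(4))
E
python3 look.py w5
```

```text
[ 2.5 -1.   7.5] [ 0.551  -0.2021  0.1206]
```

View pics/w5.png

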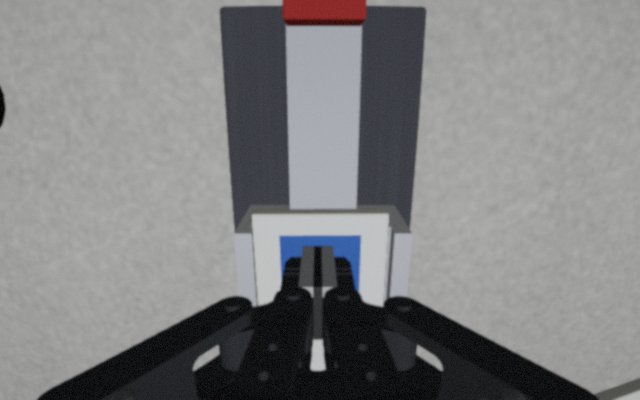

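The plate follows the finger (its front now stands ahead of the guides). A bit more press, then a long pull.

Emit:
servo_tool(rows=[0.2, 0, 0.03, 0, 0, 0, 0.4, 0, 0.05, 0, 0, 0, 0.65, 0, 0.05, 0, 0, 0, 0.9, 0, 0.05, 0, 0, 0, 1.2, 0, 0.05, 0, 0, 0])

```text
t: 8.2
tool_pos: [0.5396, -0.2003, 0.1207]
tool_rot: [0.004, 0.087, 0.996, -0.002]
ft_force: [2.6, -1.0, 9.0]
gripper_width: 0.003
```

Emit:
servo_tool(rows=[0.3, 0, 0.02, 0, 0, 0, 0.6, 0, 0.02, 0, 0, 0, 0.9, 0, 0.02, 0, 0, 0, 1.2, 0, 0.02, 0, 0, 0, 1.5, 0, 0.02, 0, 0, 0, 1.8, 0, 0.02, 0, 0, 0, 2.1, 0, 0.02, 0, 0, 0, 2.4, 0, 0.02, 0, 0, 0])

```text
t: 9.0
tool_pos: [0.5161, -0.1962, 0.1206]
tool_rot: [0.004, 0.087, 0.996, -0.002]
ft_force: [2.9, -2.2, 10.2]
gripper_width: 0.003
```

```bash
python3 look.py w6
```

```text
[ 2.9 -2.2 10.2] [ 0.5161 -0.1962  0.1206]
```

View pics/w6.png

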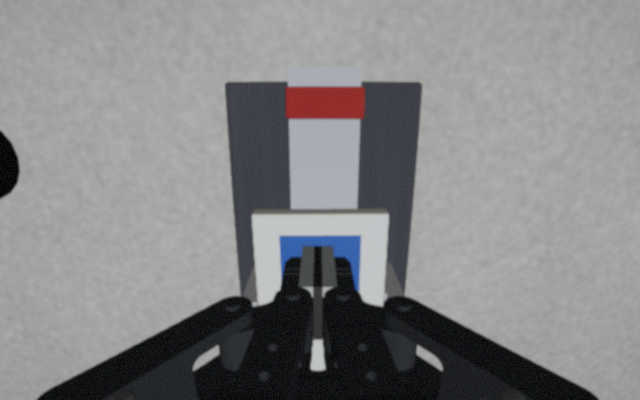

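No slip. Roughly 38 mm to go.

Emit:
servo_tool(rows=[0.3, 0, 0, 0, 0, 0, 0.6, 0, 0, 0, 0, 0, 0.9, 0, 0, 0, 0, 0, 1.2, 0, 0, 0, 0, 0, 1.5, 0, 0, 0, 0, 0, 1.8, 0, 0, 0, 0, 0, 2.1, 0, 0, 0, 0, 0, 2.4, 0, 0, 0, 0, 0, 2.7, 0, 0, 0, 0, 0, 2.9, 0, 0, 0, 0, 0])

```text
t: 10.05
tool_pos: [0.4875, -0.1914, 0.1206]
tool_rot: [0.004, 0.087, 0.996, -0.002]
ft_force: [2.8, -1.0, 10.4]
gripper_width: -0.0
```

```bash
python3 look.py w7
```

```text
[ 2.8 -1.  10.4] [ 0.4875 -0.1914  0.1206]
```

View pics/w7.png

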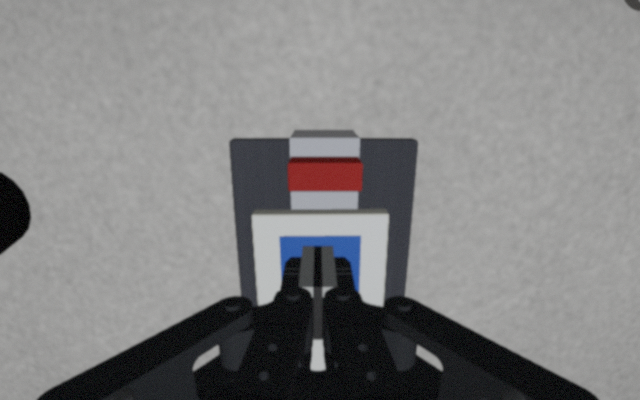

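Gap to stop is ~19 px, about 8 mm. Approach slowly.

Emit:
servo_tool(rows=[0.15, 0, 0, 0, 0, 0, 0.3, 0, 0, 0, 0, 0, 0.4, 0, 0, 0, 0, 0, 0.5, 0, 0, 0, 0, 0, 0.6, 0, 0, 0, 0, 0, 0.65, 0, 0, 0, 0, 0])

```text
t: 10.7
tool_pos: [0.4813, -0.1903, 0.1206]
tool_rot: [0.004, 0.087, 0.996, -0.002]
ft_force: [3.0, -0.1, 11.3]
gripper_width: 0.001
```

Emit:
servo_tool(rows=[0.05, 0, 0, 0, 0, 0, 0.1, 0, 0, 0, 0, 0])

```text
t: 10.9
tool_pos: [0.4803, -0.1901, 0.1206]
tool_rot: [0.004, 0.087, 0.996, -0.002]
ft_force: [2.8, -0.1, 10.2]
gripper_width: 0.001
```

Emit:
servo_tool(rows=[0.05, 0, 0, 0, 0, 0])

```text
t: 11.0
tool_pos: [0.4798, -0.19, 0.1206]
tool_rot: [0.004, 0.087, 0.996, -0.002]
ft_force: [2.2, -1.7, 11.1]
gripper_width: 0.001
```

```bash
python3 look.py w8
```

```text
[ 2.2 -1.7 11.1] [ 0.4798 -0.19    0.1206]
```

View pics/w8.png

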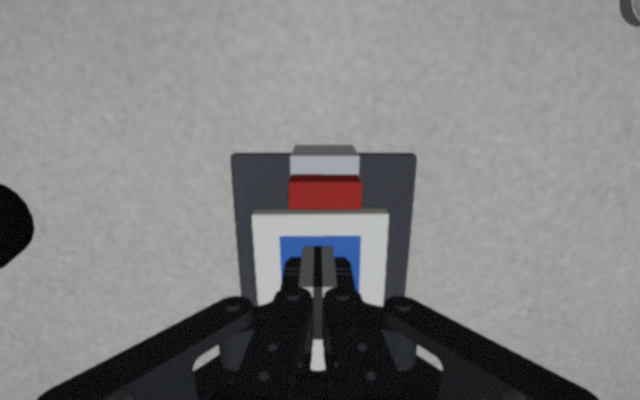

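Emit:
servo_tool(rows=[0.05, 0, 0, 0, 0, 0])

```text
t: 11.15
tool_pos: [0.4793, -0.1899, 0.1206]
tool_rot: [0.004, 0.087, 0.996, -0.002]
ft_force: [2.0, -1.3, 10.3]
gripper_width: -0.001
```

Emit:
servo_tool(rows=[0.05, 0, 0, 0, 0, 0])

```text
t: 11.25
tool_pos: [0.4789, -0.1899, 0.1206]
tool_rot: [0.004, 0.087, 0.996, -0.002]
ft_force: [2.3, -1.3, 10.9]
gripper_width: -0.001
```

Emit:
servo_tool(rows=[0.05, 0, 0, 0, 0, 0])

```text
t: 11.35
tool_pos: [0.4784, -0.1898, 0.1206]
tool_rot: [0.004, 0.087, 0.996, -0.002]
ft_force: [3.2, -0.0, 10.9]
gripper_width: 0.003
```

Emit:
servo_tool(rows=[0.05, 0, 0, 0, 0, 0])

```text
t: 11.45
tool_pos: [0.4779, -0.1897, 0.1206]
tool_rot: [0.004, 0.087, 0.996, -0.002]
ft_force: [3.1, -0.6, 11.1]
gripper_width: -0.002
```

Emit:
servo_tool(rows=[0.05, 0, 0, 0, 0, 0])

```text
t: 11.55
tool_pos: [0.4774, -0.1896, 0.1206]
tool_rot: [0.004, 0.087, 0.996, -0.002]
ft_force: [3.0, 0.9, 11.0]
gripper_width: 0.001
```

Emit:
servo_tool(rows=[0.05, 0, 0, 0, 0, 0])

```text
t: 11.65
tool_pos: [0.4769, -0.1895, 0.1206]
tool_rot: [0.004, 0.087, 0.996, -0.002]
ft_force: [2.9, -0.6, 10.0]
gripper_width: -0.001
```

```bash
python3 look.py w9
python3 - <<'E'
import cv2,numpy as np
a=cv2.imread('pics/w8.png')[150:300,220:430];b=cv2.imread('pics/w9.png')[150:300,220:430]
cv2.imwrite('pics/c9.png',cv2.resize(np.vstack([a,b]),None,fx=2,fy=2))
E
```

```text
[ 2.9 -0.6 10. ] [ 0.4769 -0.1895  0.1206]
```

View pics/c9.png

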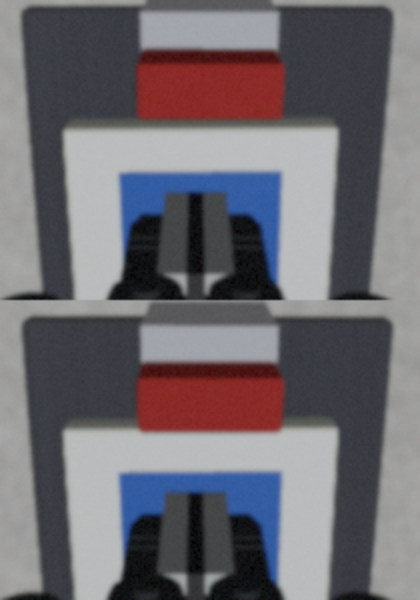

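Red stop's top now overlaps the plate's front by ~3 px; contact should show ~5 px, so about 1 mm left.

Emit:
servo_tool(rows=[0.05, 0, 0, 0, 0, 0])

```text
t: 11.8
tool_pos: [0.4764, -0.1894, 0.1206]
tool_rot: [0.004, 0.087, 0.996, -0.002]
ft_force: [2.4, -0.5, 9.7]
gripper_width: 0.001
```

Emit:
servo_tool(rows=[0.05, 0, 0, 0, 0, 0])

```text
t: 11.9
tool_pos: [0.476, -0.1894, 0.1206]
tool_rot: [0.004, 0.087, 0.996, -0.002]
ft_force: [3.8, -0.6, 8.8]
gripper_width: 0.006
```

Emit:
servo_tool(rows=[0.05, 0, 0, 0, 0, 0])

```text
t: 12.0
tool_pos: [0.4756, -0.1893, 0.1206]
tool_rot: [0.004, 0.087, 0.996, -0.002]
ft_force: [4.8, -0.3, 9.3]
gripper_width: 0.003
```

Emit:
servo_tool(rows=[0.03, 0, 0, 0, 0, 0])

```text
t: 12.1
tool_pos: [0.4753, -0.1893, 0.1206]
tool_rot: [0.005, 0.087, 0.996, -0.002]
ft_force: [3.7, -1.7, 9.2]
gripper_width: -0.003
```

Emit:
servo_tool(rows=[0.03, 0, 0, 0, 0, 0, 0.03, 0, 0, 0, 0, 0])

```text
t: 12.3
tool_pos: [0.475, -0.1892, 0.1206]
tool_rot: [0.004, 0.087, 0.996, -0.002]
ft_force: [4.7, -0.5, 8.9]
gripper_width: -0.003
```

```bash
python3 look.py w10
python3 - <<'E'
import cv2,numpy as np
a=cv2.imread('pics/w9.png')[150:300,220:430];b=cv2.imread('pics/w10.png')[150:300,220:430]
cv2.imwrite('pics/c10.png',cv2.resize(np.vstack([a,b]),None,fx=2,fy=2))
E
```

```text
[ 4.7 -0.5  8.9] [ 0.475  -0.1892  0.1206]
```

View pics/c10.png

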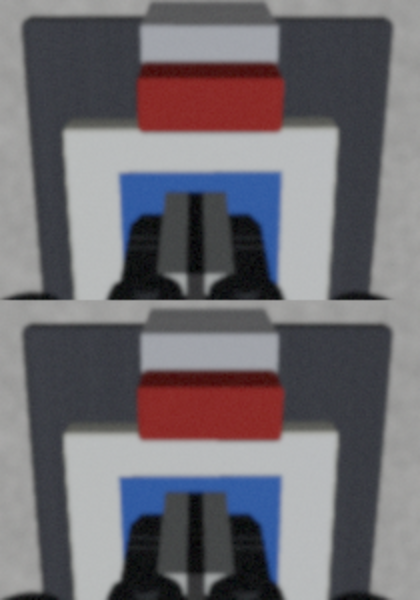

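The finger now slides ~1 mm on the plate with raised horizontal force: the plate is at the stop. Lift off and look.

Emit:
servo_tool(rows=[0, 0, -0.2, 0, 0, 0, 0, 0, -0.6, 0, 0, 0, 0, 0, -2, 0, 0, 0, -2, 0, -5, 0, 0, 0, -5, 0, -9, 0, 0, 0, -7.5, 0, -12, 0, 0, 0, -7.5, 0, -14, 0, 0, 0, -7.5, 0, -14, 0, 0, 0, -7.5, 0, -14, 0, 0, 0])

```text
t: 13.25
tool_pos: [0.5453, -0.2001, 0.2572]
tool_rot: [-0.0, 0.087, 0.996, 0.0]
ft_force: [-0.4, -0.7, -0.3]
gripper_width: -0.005
```

Emit:
servo_tool(rows=[0, 0, 0, 0, 0, 0, 0, 0, 0, 0, 0, 0, 0, 0, 0, 0, 0, 0], fingers=8.54)

```text
t: 13.55
tool_pos: [0.5451, -0.2001, 0.2563]
tool_rot: [-0.001, 0.087, 0.996, 0.0]
ft_force: [0.2, -0.8, 0.4]
gripper_width: 0.506
```

Run:
```python
from h import *
import pickle
s=manip.get_state(); im=imaging.camera('wrist')[:,:,::-1]; cv2.imwrite('pics/w11.png',im); it=imaging.camera('top')[:,:,::-1]; cv2.imwrite('pics/t11.png',it)
pickle.dump(s,open('s11.pkl','wb')); print(s['tool_pos'],s['tool_rot'],s['dq'].round(3),s['ft_force'].round(1))
```

```text
[ 0.54514006 -0.20013185  0.25628358] [-9.84662731e-04  8.72282837e-02  9.96187744e-01  4.85384588e-04] [-0.    -0.001 -0.011  0.001 -0.    -0.002] [ 0.2 -0.8  0.4]
```

View pics/w11.png

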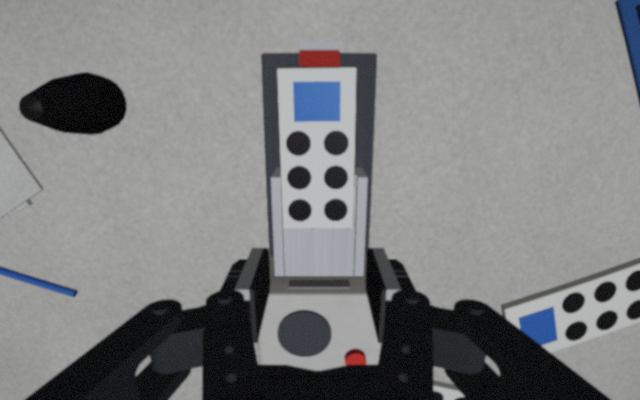

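The plate is fully out (patch at (317,102), far edge at row ~228), touching the red stop. Measure its pose and the needed shift.

Run:
```python
from h import *
import pickle
s=pickle.load(open('s11.pkl','rb')); C=cam('wrist',s)
im=cv2.imread('pics/w11.png'); g=cv2.GaussianBlur(cv2.cvtColor(im,cv2.COLOR_BGR2GRAY).astype(float),(3,3),0)
def sub(d):
    i=np.argmax(abs(d)); 
    if 0<i<len(d)-1:
        a,b,c=abs(d[i-1]),abs(d[i]),abs(d[i+1]); return i+.5*(a-c)/(a-2*b+c)+.5
    return i+.5
rows=range(80,165,6)
F=[]
for a,b in ((268,288),(345,368)):
    e=[(a+sub(np.diff(g[r,a:b])),r) for r in rows]; p=ray(C,e,.048); f=np.polyfit(p[:,0],p[:,1],1); F.append(f); print('edge yaw',np.degrees(np.arctan(f[0])), 'px',e[0],e[-1])
print('width',(F[1][1]-F[0][1]+(F[1][0]-F[0][0])*.51)*np.cos(np.arctan(F[0][0])))
m=(F[0]+F[1])/2
front=[(c,60+sub(np.diff(g[60:75,c]))) for c in (282,287,292,344,349)]; back=[(c,218+sub(np.diff(g[218:236,c]))) for c in range(290,350,6)]
pf=ray(C,front,.048); pb=ray(C,back,.048); print('front',np.median(pf,0),front[0],'back',np.median(pb,0),back[3])
u=np.array([np.cos(np.arctan(m[0])),m[0]*np.cos(np.arctan(m[0]))])
xf=np.median(pf[:,:2]@u); xb=np.median(pb[:,:2]@u); print('len',xb-xf)
n=np.array([-u[1],u[0]]); off=(np.array([.5,np.polyval(m,.5)]))@n
c=u*(xf+xb)/2+n*off; print('plate centre',c,'yaw',np.degrees(np.arctan2(u[1],u[0])))
hsv=cv2.cvtColor(im,cv2.COLOR_BGR2HSV)
b=cv2.inRange(hsv,(100,110,40),(130,255,255)); z=np.zeros_like(b); z[70:130,280:350]=b[70:130,280:350]
q=quadfit(z,3); print('patch',rect(ray(C,q,.048)), 'patch+40:',ray(C,q,.048)[:,:2].mean(0)+.04*u)
```

```text
edge yaw -7.712090508595157 px (np.float64(276.67605633802816), 80) (np.float64(279.8244514106583), 164)
edge yaw -10.290058610583811 px (np.float64(356.0672268907563), 80) (np.float64(354.41830065359477), 164)
width 0.05849943967564525
front [ 0.44916611 -0.20284754  0.048     ] (282, np.float64(67.56183745583039)) back [ 0.57374426 -0.20688804  0.048     ] (308, np.float64(218.5))
len 0.12217801933720485
plate centre [ 0.51234796 -0.19445317] yaw -9.005669546026846
patch (array([ 0.4768, -0.1892]), np.float64(80.44), array([0.0268, 0.0332, 0.0274, 0.0338])) patch+40: [ 0.5163484  -0.19548946]
```

Run:
```python
from h import *
import pickle
s=pickle.load(open('s11.pkl','rb')); C=cam('wrist',s)
im=cv2.imread('pics/w11.png'); hsv=cv2.cvtColor(im,cv2.COLOR_BGR2HSV); g=cv2.cvtColor(im,cv2.COLOR_BGR2GRAY)
print(g[222:236,318],g[60:76,290],g[100,270:285],g[100,348:364],g[150,270:285],g[150,348:364])
u=np.array([.985,-.1736])
for e,z in (((318,228.),.048),((290,67.5),.048)):
    p=ray(C,[e],z)[0]; print(e,p.round(4),(p[:2]-[.5175,-.1944])@u)
```

```text
[189 188 187 188 188 184 174 168 165 166 167 165 168 168] [ 61  60  54  56  58  57  71 102 146 175 184 187 186 187 186 186] [ 63  56  60  59  61  60  69 110 154 179 186 186 187 188 187] [186 187 186 188 188 185 177 153 107  66  61  63  59  60  63  59] [ 61  59  54  62  58  62  58  64  74 118 163 182 187 188 187] [184 188 188 187 188 180 159 116  71  62  66  64  62  65  67  61]
(318, 228.0) [ 0.5801 -0.2061  0.048 ] 0.06366870495709466
(290, 67.5) [ 0.4489 -0.2043  0.048 ] -0.06580315617362659
```

Emit:
servo_tool(rows=[1.5, 0, 2, 0, 0, -0.2, 3.2, -0.05, 5, 0, 0, -0.4, 3.2, -0.05, 8, 0, 0, -0.4, 3.2, -0.05, 11, 0, 0, -0.4, 3.2, -0.05, 12.5, 0, 0, -0.4, 3.2, -0.05, 13.4, 0, 0, -0.4, 3.2, -0.05, 13.4, 0, 0, -0.4, 3.2, -0.05, 13.4, 0, 0, -0.4], fingers=8.54)

```text
t: 14.45
tool_pos: [0.515, -0.1958, 0.1247]
tool_rot: [0.001, 0.084, 0.996, -0.0]
ft_force: [0.8, 0.1, -0.5]
gripper_width: 1.001
```

```bash
python3 look.py w12
```

```text
[ 0.8  0.1 -0.5] [ 0.515  -0.1958  0.1247]
```

View pics/w12.png

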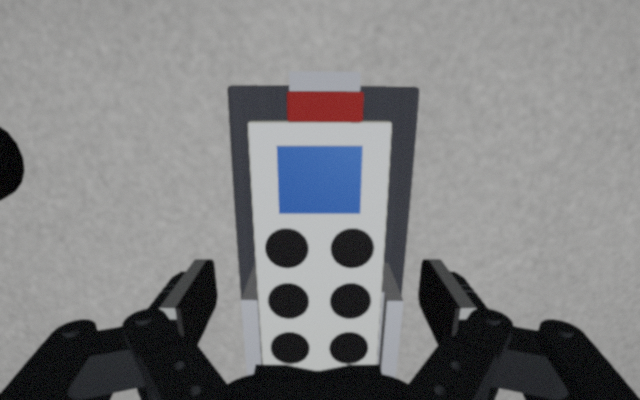

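Run:
```python
import cv2,numpy as np
g=cv2.GaussianBlur(cv2.cvtColor(cv2.imread('pics/w12.png'),6),(3,3),0).astype(float)
for r in range(130,361,15):
    a=235+np.argmax(np.diff(g[r,235:270])); b=372+np.argmin(np.diff(g[r,372:400])); print(r,a+.5,b+.5,(a+b+1)/2)
for r in (265,275,285,300): print(r,[int(x) for x in g[r,205:222]],[int(x) for x in g[r,415:430]])
```

```text
130 247.5 391.5 319.5
145 248.5 390.5 319.5
160 249.5 389.5 319.5
175 249.5 388.5 319.0
190 250.5 387.5 319.0
205 251.5 386.5 319.0
220 252.5 385.5 319.0
235 253.5 385.5 319.5
250 254.5 384.5 319.5
265 255.5 383.5 319.5
280 256.5 382.5 319.5
295 257.5 383.5 320.5
310 259.5 382.5 321.0
325 260.5 381.5 321.0
340 261.5 379.5 320.5
355 262.5 378.5 320.5
265 [17, 12, 14, 16, 16, 16, 19, 33, 65, 107, 139, 155, 159, 160, 160, 159, 160] [158, 159, 159, 159, 154, 134, 95, 51, 22, 11, 9, 10, 11, 14, 16]
275 [16, 15, 15, 16, 15, 11, 12, 19, 32, 63, 106, 141, 157, 162, 162, 162, 162] [161, 162, 161, 155, 134, 93, 46, 20, 14, 12, 12, 14, 13, 10, 9]
285 [15, 15, 12, 11, 15, 17, 16, 11, 10, 23, 58, 105, 141, 158, 163, 163, 163] [161, 159, 152, 130, 89, 44, 19, 12, 12, 14, 14, 11, 8, 6, 4]
300 [18, 19, 17, 17, 17, 16, 15, 15, 17, 22, 43, 83, 124, 150, 159, 161, 161] [159, 155, 141, 112, 71, 34, 13, 10, 12, 12, 10, 11, 13, 14, 13]
```

Plate midline is ~1 mm to tool +y of the finger midline; correct and descend.

Emit:
servo_tool(rows=[0, 0.1, 0.3, 0, 0, 0, 0, 0.1, 0.7, 0, 0, 0, 0, 0.1, 1.1, 0, 0, 0, 0, 0.1, 1.5, 0, 0, 0, 0, 0.1, 1.9, 0, 0, 0, 0, 0.1, 2.3, 0, 0, 0, 0, 0.1, 2.6, 0, 0, 0, 0, 0.1, 2.8, 0, 0, 0, 0, 0.1, 2.8, 0, 0, 0])

```text
t: 15.4
tool_pos: [0.5142, -0.1942, 0.0951]
tool_rot: [-0.0, 0.084, 0.996, 0.0]
ft_force: [0.2, 0.4, 0.5]
gripper_width: 1.003
```

```bash
python3 look.py w13
```

```text
[0.2 0.4 0.5] [ 0.5142 -0.1942  0.0951]
```

View pics/w13.png

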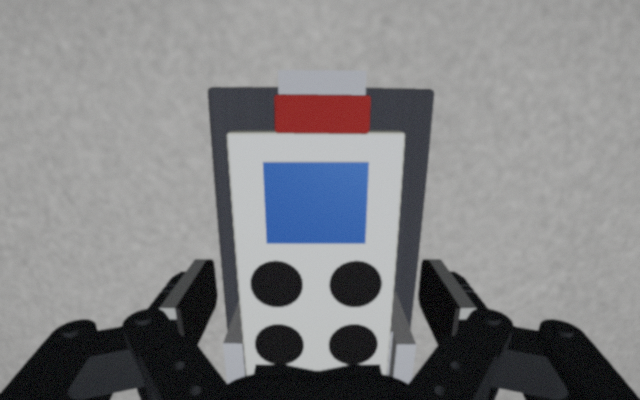

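Centred. Close gently to 6.3 cm first, then onto the plate with the lowest force.

Emit:
servo_tool(rows=[0, 0, 0, 0, 0, 0, 0, 0, 0, 0, 0, 0, 0, 0, 0, 0, 0, 0], fingers=6.4, grip_force=20)

```text
t: 15.75
tool_pos: [0.5144, -0.1944, 0.0957]
tool_rot: [0.0, 0.084, 0.996, -0.0]
ft_force: [-0.5, 0.9, 0.1]
gripper_width: 0.746
```

```bash
python3 look.py w14
```

```text
[-0.5  0.9  0.1] [ 0.5144 -0.1944  0.0957]
```

View pics/w14.png

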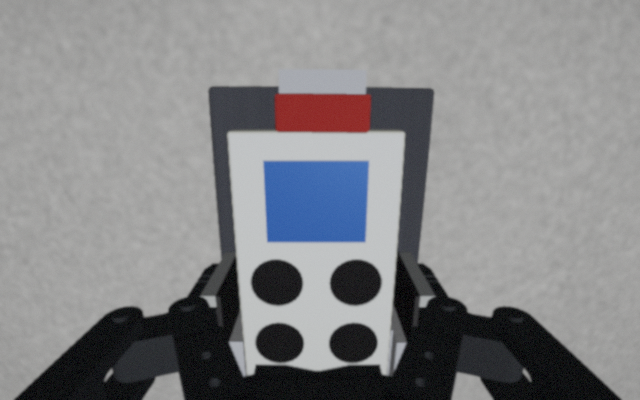

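Emit:
servo_tool(rows=[0, 0, 0, 0, 0, 0, 0, 0, 0, 0, 0, 0], fingers=6.1)

```text
t: 16.0
tool_pos: [0.5144, -0.1944, 0.0956]
tool_rot: [0.0, 0.084, 0.996, -0.0]
ft_force: [-1.2, -0.1, 1.0]
gripper_width: 0.712
```

Emit:
servo_tool(rows=[0, 0, 0, 0, 0, 0, 0, 0, 0, 0, 0, 0], fingers=5.9)

```text
t: 16.2
tool_pos: [0.5145, -0.1944, 0.0957]
tool_rot: [0.0, 0.084, 0.996, -0.0]
ft_force: [-0.9, 0.3, 2.1]
gripper_width: 0.698
```

Emit:
servo_tool(rows=[0, 0, 0, 0, 0, 0, 0, 0, 0, 0, 0, 0, 0, 0, 0, 0, 0, 0], fingers=5.5)

```text
t: 16.5
tool_pos: [0.5145, -0.1944, 0.0957]
tool_rot: [0.0, 0.084, 0.996, -0.0]
ft_force: [-0.5, -1.0, 2.9]
gripper_width: 0.695
```

Emit:
servo_tool(rows=[0, 0, -0.03, 0, 0, 0, 0, 0, -0.05, 0, 0, 0], fingers=5.0, grip_force=40)

```text
t: 16.7
tool_pos: [0.5144, -0.1943, 0.0959]
tool_rot: [0.0, 0.084, 0.996, -0.0]
ft_force: [0.8, -0.8, -0.8]
gripper_width: 0.691
```

Emit:
servo_tool(rows=[0, 0, -0.05, 0, 0, 0, 0, 0, -0.15, 0, 0, 0, 0, 0, -0.3, 0, 0, 0, 0, 0, -0.5, 0, 0, 0])

```text
t: 17.1
tool_pos: [0.5144, -0.1942, 0.1009]
tool_rot: [0.0, 0.084, 0.996, 0.0]
ft_force: [3.5, -0.7, -3.8]
gripper_width: 0.689
```

```bash
python3 look.py w15
python3 - <<'E'
from h import *
cv2.imwrite('pics/s15.png',cv2.resize(imaging.camera('scene')[190:310,180:330,::-1],None,fx=4,fy=4,interpolation=cv2.INTER_CUBIC))
E
```

```text
[ 3.5 -0.7 -3.8] [ 0.5144 -0.1942  0.1009]
```

View pics/w15.png

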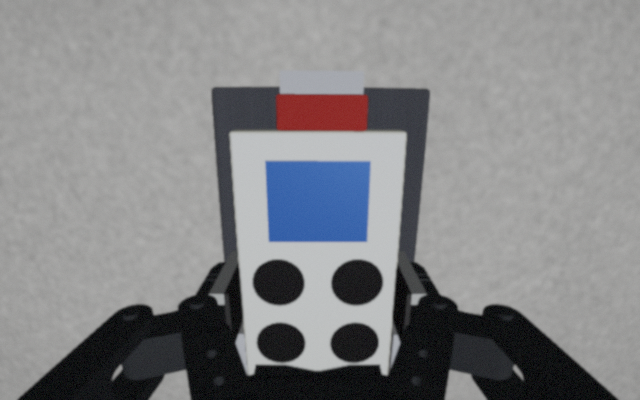

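View pics/s15.png

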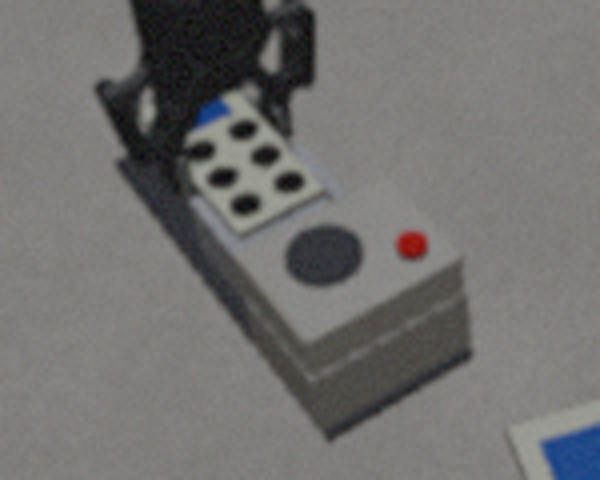

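Plate is lifted clear and level. Raise further, and work out the in-hand pose and the transfer.

Emit:
servo_tool(rows=[-0.05, 0, -0.3, 0, 0, 0, -0.1, 0, -0.7, 0, 0, 0, -0.1, 0, -1.2, 0, 0, 0, -0.1, 0, -2, 0, 0, 0, -0.1, 0, -3.5, 0, 0, 0, -0.1, 0, -5, 0, 0, 0, -0.1, 0, -6, 0, 0, 0, -0.1, 0, -6, 0, 0, 0])

```text
t: 18.0
tool_pos: [0.5165, -0.1952, 0.1637]
tool_rot: [0.002, 0.084, 0.996, -0.001]
ft_force: [0.9, -0.2, -3.4]
gripper_width: 0.693
```

```bash
cat > hand.py <<'E'
from h import *
import sys
# in-hand pose of plate in tool frame: tool-plane z given
def inhand(im,zt=.048):
    c=imaging.camera_info('wrist'); K=np.array(c['intrinsics']); H=np.array(c['hand_eye'])
    M=np.linalg.inv(H); C=(K,np.array([c['k1'],0,0,0.]),M[:3,:3],M[:3,3])
    hsv=cv2.cvtColor(im,cv2.COLOR_BGR2HSV); b=cv2.inRange(hsv,(100,110,40),(130,255,255)); z=np.zeros_like(b); z[120:300,230:410]=b[120:300,230:410]
    q=quadfit(z,3); P=ray(C,q,zt); print('patch tool',rect(P), 'centre x plate=',P[:,0].mean()-.04)
    g=cv2.GaussianBlur(cv2.cvtColor(im,6),(3,3),0).astype(float)
    for a,b_,s in ((220,250,1),(385,420,-1)):
        e=[(a+np.argmax(s*np.diff(g[r,a:b_]))+.5,r) for r in range(145,255,8)]; p=ray(C,e,zt); f=np.polyfit(p[:,0],p[:,1],1); print('edge: deg',np.degrees(np.arctan(f[0])).round(2),'y at x=0,.04',np.polyval(f,[0,.04]).round(4))
    e=[(c_,122+np.argmax(np.diff(g[122:140,c_]))+.5) for c_ in (240,250,260,380,390,400)]; p=ray(C,e,zt); print('front x',np.median(p[:,0]).round(4),'->centre',(np.median(p[:,0])-.065).round(4))
if __name__=='__main__':
    s=manip.get_state(); im=imaging.camera('wrist')[:,:,::-1].copy(); cv2.imwrite(f'pics/{sys.argv[1]}.png',im); inhand(im)
    q=s['tool_rot']; M=R.from_quat([q[1],q[2],q[3],q[0]]).as_matrix(); print(s['tool_pos'].round(4),M.round(4).tolist(),s['ft_force'].round(1),s['gripper_width'])
E
python3 hand.py w16
```

```text
patch tool (array([ 0.0379, -0.0005]), np.float64(-89.94), array([0.029 , 0.0351, 0.029 , 0.0351])) centre x plate= -0.002125098856104894
edge: deg 0.1 y at x=0,.04 [-0.0299 -0.0299]
edge: deg 0.1 y at x=0,.04 [0.029  0.0291]
front x 0.063 ->centre -0.002
[ 0.5165 -0.1952  0.1637] [[-0.986, 0.1666, 0.004], [0.1666, 0.986, -0.0026], [-0.0044, -0.0019, -1.0]] [ 0.9 -0.2 -3.4] 0.6930992850754477
```

View pics/w16.png

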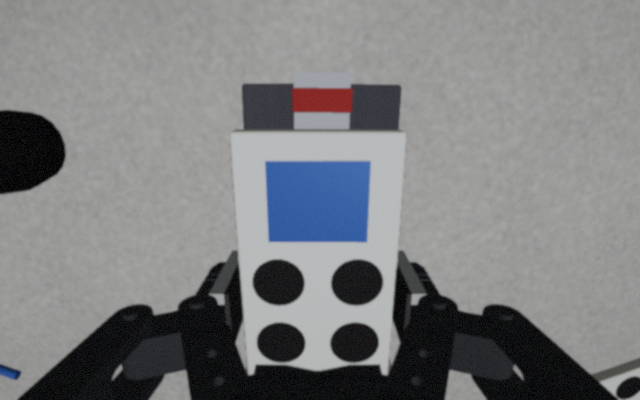

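Emit:
servo_tool(rows=[0.3, 1.5, 0, 0, 0, -1, 1, 5, 0, 0, 0, -3.5, 2, 9, 0, 0, 0, -6.5, 3, 13, 0, 0, 0, -9.5, 4.1, 17, 0, 0, 0, -12.5, 5, 21, 0, 0, 0, -15.5, 6, 25, 0, 0, 0, -18.5, 7, 29, 0, 0, 0, -21.5, 7.8, 32.5, 0, 0, 0, -24, 8.2, 34.5, 0, 0, 0, -25.4])

```text
t: 19.05
tool_pos: [0.4901, 0.1623, 0.16]
tool_rot: [-0.001, -0.14, 0.99, 0.0]
ft_force: [0.3, -0.5, -3.4]
gripper_width: 0.692
```

Emit:
servo_tool(rows=[0.1, 0.4, 0, 0, 0, -0.4, 0.15, 0.5, 0, 0, 0, -0.4, 0.15, 0.5, 0, 0, 0, -0.4, 0.15, 0.5, 0, 0, 0, -0.4])

```text
t: 19.45
tool_pos: [0.4892, 0.1629, 0.1608]
tool_rot: [-0.0, -0.14, 0.99, -0.0]
ft_force: [-0.3, -0.5, -3.9]
gripper_width: 0.691
```

```bash
python3 hand.py w17
python3 - <<'E'
from h import *
im=imaging.camera('top')[:,:,::-1]; cv2.imwrite('pics/t17.png',im); cv2.imwrite('pics/t17c.png',cv2.resize(im[200:320,220:350],None,fx=5,fy=5,interpolation=cv2.INTER_CUBIC))
E
```

```text
patch tool (array([ 0.038 , -0.0001]), np.float64(-89.94), array([0.029 , 0.0352, 0.029 , 0.0351])) centre x plate= -0.0019911176898531405
edge: deg 0.24 y at x=0,.04 [-0.0297 -0.0295]
edge: deg 0.09 y at x=0,.04 [0.0294 0.0295]
front x 0.0632 ->centre -0.0018
[0.4892 0.1629 0.1608] [[-0.9607, -0.2777, -0.0004], [-0.2777, 0.9607, -0.0002], [0.0005, -0.0001, -1.0]] [-0.3 -0.5 -3.9] 0.6911344977302997
```

View pics/w17.png

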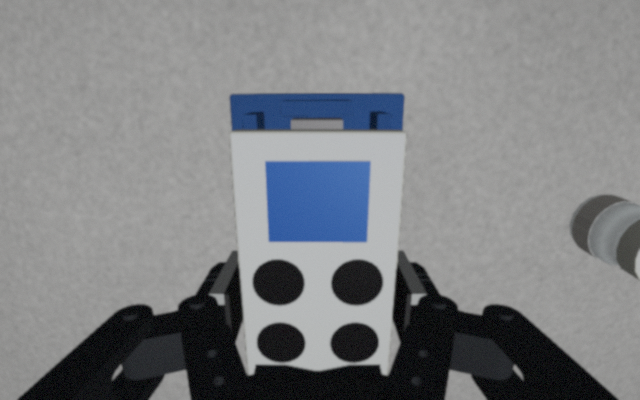

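View pics/t17c.png

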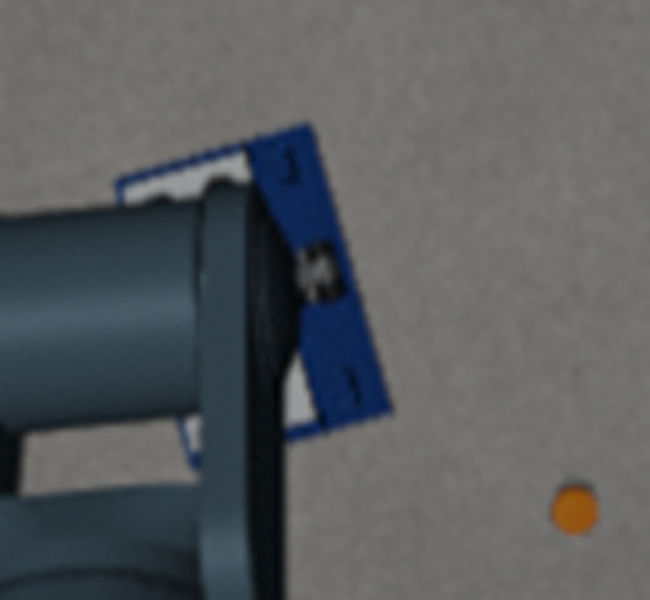

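Emit:
servo_tool(rows=[-0.2, 0, 1, 0, 0, -0.1, -0.34, 0, 2.2, 0, 0, -0.1, -0.34, 0, 3.4, 0, 0, -0.1, -0.34, 0, 4.4, 0, 0, -0.1, -0.34, 0, 5.2, 0, 0, -0.1, -0.34, 0, 5.5, 0, 0, -0.1, -0.34, 0, 5.5, 0, 0, -0.1, -0.34, 0, 5.5, 0, 0, -0.1])

```text
t: 20.35
tool_pos: [0.4928, 0.1648, 0.1063]
tool_rot: [0.0, -0.142, 0.99, -0.0]
ft_force: [-0.0, 0.7, -3.4]
gripper_width: 0.695
```

```bash
python3 hand.py w18
python3 - <<'E'
from h import *
im=cv2.imread('pics/w18.png'); cv2.imwrite('pics/w18c.png',cv2.resize(im[60:220,200:440],None,fx=3,fy=3,interpolation=cv2.INTER_CUBIC))
cv2.imwrite('pics/s18c.png',cv2.resize(imaging.camera('scene')[120:220,270:390,::-1],None,fx=5,fy=5,interpolation=cv2.INTER_CUBIC))
s=manip.get_state(); C=cam('wrist',s)
c=np.array([.4945,.1643]);u=np.array([np.cos(np.radians(16.25)),np.sin(np.radians(16.25))]);n=np.array([-u[1],u[0]])
for nm,x,y,z in [('slab',-.08,.055,.006),('slab',-.08,-.055,.006),('upr in',-.069,.033,.036),('upr in',-.069,-.033,.036),('wall',-.068,.02,.036),('wall',-.068,-.02,.036)]:
    p=c+u*x+n*y; print(nm,x,y,proj(C,[[*p,z]])[0].round(1))
E
```

```text
patch tool (array([ 0.038 , -0.0001]), np.float64(-89.94), array([0.029 , 0.0351, 0.029 , 0.0351])) centre x plate= -0.0019912154193812356
edge: deg 0.15 y at x=0,.04 [-0.0301 -0.0299]
edge: deg 0.05 y at x=0,.04 [0.0298 0.0298]
front x 0.0632 ->centre -0.0018
[0.4928 0.1648 0.1063] [[-0.9598, -0.2808, 0.0007], [-0.2808, 0.9598, 0.0001], [-0.0007, -0.0001, -1.0]] [-0.   0.7 -3.4] 0.6952016030497818
slab -0.08 0.055 [432.8  86. ]
slab -0.08 -0.055 [198.9  86. ]
upr in -0.069 0.033 [399.4 113.1]
upr in -0.069 -0.033 [231.7 113.2]
wall -0.068 0.02 [366.4 115.5]
wall -0.068 -0.02 [264.7 115.5]
```

View pics/w18c.png

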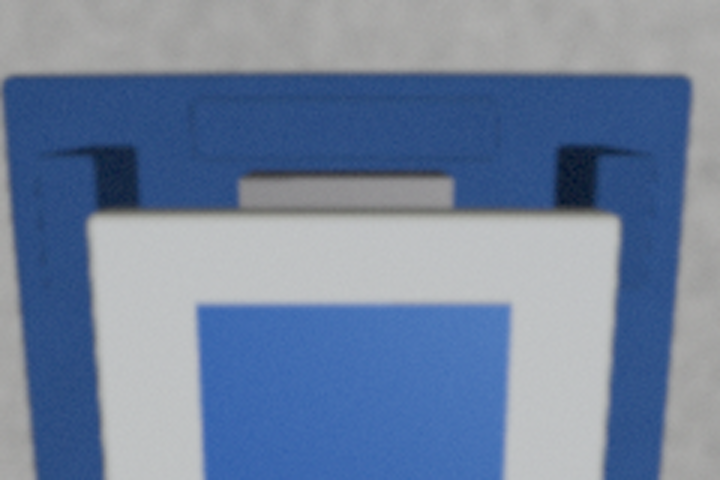

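View pics/s18c.png

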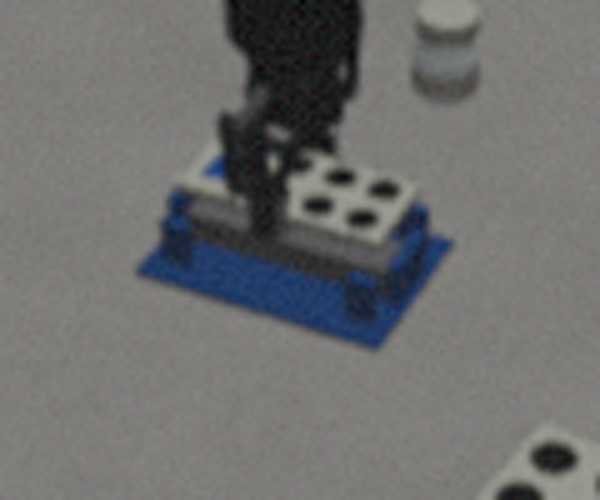

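Everything lines up within ~1 mm: observed cradle corners (202,85)/(430,85) vs predicted (199,86)/(433,86). Shift 1 mm in x and -1 mm in y and go down.

Emit:
servo_tool(rows=[0.1, -0.1, 0.2, 0, 0, 0, 0.1, -0.1, 0.4, 0, 0, 0, 0.1, -0.1, 0.6, 0, 0, 0, 0.1, -0.1, 0.8, 0, 0, 0, 0.1, -0.1, 0.9, 0, 0, 0, 0.1, -0.1, 0.9, 0, 0, 0])

```text
t: 21.05
tool_pos: [0.4916, 0.1635, 0.0967]
tool_rot: [-0.0, -0.142, 0.99, 0.0]
ft_force: [0.4, 0.4, -3.8]
gripper_width: 0.69
```

```bash
python3 hand.py w19
python3 - <<'E'
from h import *
im=cv2.imread('pics/w19.png'); cv2.imwrite('pics/w19c.png',cv2.resize(im[60:220,200:440],None,fx=3,fy=3,interpolation=cv2.INTER_CUBIC))
E
```

```text
patch tool (array([ 0.038 , -0.0001]), np.float64(-89.94), array([0.029 , 0.0351, 0.029 , 0.0351])) centre x plate= -0.0019907863220393063
edge: deg 0.15 y at x=0,.04 [-0.0301 -0.0299]
edge: deg 0.05 y at x=0,.04 [0.0298 0.0298]
front x 0.0632 ->centre -0.0018
[0.4916 0.1635 0.0967] [[-0.9598, -0.2807, -0.0005], [-0.2807, 0.9598, -0.0], [0.0005, 0.0001, -1.0]] [ 0.4  0.4 -3.8] 0.6902194159592807
```

View pics/w19c.png

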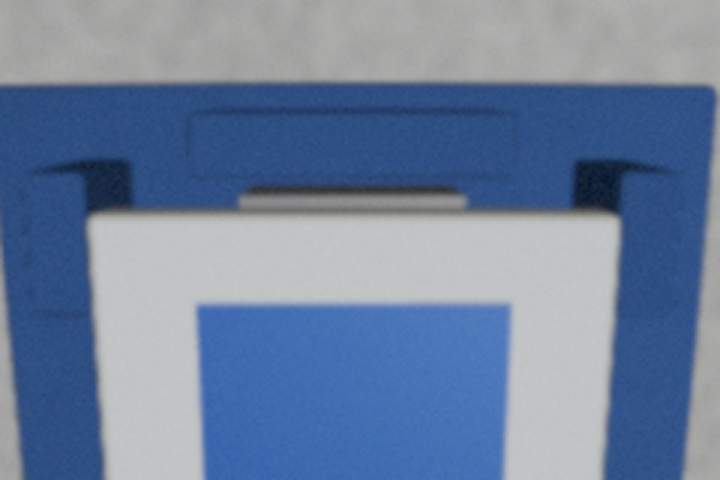

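Run:
```python
from h import *
c=imaging.camera_info('wrist'); K=np.array(c['intrinsics']); M=np.linalg.inv(np.array(c['hand_eye'])); C=(K,np.array([c['k1'],0,0,0.]),M[:3,:3],M[:3,3])
for r in (117.5,118.5,119.5): print('wall inner x',ray(C,[[317,r]],.0607)[0])
print('bearer end',ray(C,[[317,60+193/3]],.0707)[0], 'upr y',ray(C,[[200+86/3,116],[200+620/3,116]],.0607))
print('slab end (exp wall+12)',ray(C,[[317,60+87/3]],.0907)[0])
```

```text
wall inner x [ 0.06654892 -0.00023594  0.0607    ]
wall inner x [ 0.06618876 -0.00023638  0.0607    ]
wall inner x [ 0.06582811 -0.00023682  0.0607    ]
bearer end [ 0.06320989 -0.00024887  0.0707    ] upr y [[ 0.06725339 -0.03266294  0.0607    ]
 [ 0.06719228  0.03268458  0.0607    ]]
slab end (exp wall+12) [ 0.07688787 -0.00024989  0.0907    ]
```

Wall gap 3 mm, bearer end matches plate end, uprights centred. Lower slowly.

Emit:
servo_tool(rows=[0, 0, 0.12, 0, 0, 0, 0, 0, 0.24, 0, 0, 0, 0, 0, 0.36, 0, 0, 0, 0, 0, 0.48, 0, 0, 0, 0, 0, 0.6, 0, 0, 0, 0, 0, 0.72, 0, 0, 0, 0, 0, 0.84, 0, 0, 0, 0, 0, 0.95, 0, 0, 0, 0, 0, 1.05, 0, 0, 0, 0, 0, 1.1, 0, 0, 0])

```text
t: 22.1
tool_pos: [0.4917, 0.1635, 0.0859]
tool_rot: [-0.0, -0.142, 0.99, -0.0]
ft_force: [0.7, -0.1, -3.2]
gripper_width: 0.688
```

Emit:
servo_tool(rows=[0, 0, 0.05, 0, 0, 0, 0, 0, 0.1, 0, 0, 0, 0, 0, 0.15, 0, 0, 0])

```text
t: 22.4
tool_pos: [0.4918, 0.1635, 0.0845]
tool_rot: [0.0, -0.142, 0.99, -0.0]
ft_force: [-0.1, -1.2, -3.4]
gripper_width: 0.69
```

Emit:
servo_tool(rows=[0, 0, 0.04, 0, 0, 0, 0, 0, 0.08, 0, 0, 0])

```text
t: 22.6
tool_pos: [0.4918, 0.1635, 0.0837]
tool_rot: [0.0, -0.142, 0.99, -0.0]
ft_force: [-0.0, 0.3, -3.4]
gripper_width: 0.69
```

Emit:
servo_tool(rows=[0, 0, 0.04, 0, 0, 0, 0, 0, 0.08, 0, 0, 0])

```text
t: 22.8
tool_pos: [0.4918, 0.1635, 0.0829]
tool_rot: [0.0, -0.142, 0.99, -0.0]
ft_force: [0.4, -0.6, -3.9]
gripper_width: 0.692
```

Emit:
servo_tool(rows=[0, 0, 0.04, 0, 0, 0])

```text
t: 22.9
tool_pos: [0.4918, 0.1635, 0.0825]
tool_rot: [-0.0, -0.142, 0.99, -0.0]
ft_force: [0.0, 0.0, -2.9]
gripper_width: 0.691
```

Emit:
servo_tool(rows=[0, 0, 0.04, 0, 0, 0])

```text
t: 23.0
tool_pos: [0.4918, 0.1635, 0.082]
tool_rot: [-0.0, -0.142, 0.99, -0.0]
ft_force: [-0.7, -0.3, -4.0]
gripper_width: 0.69
```

Emit:
servo_tool(rows=[0, 0, 0.03, 0, 0, 0])

```text
t: 23.1
tool_pos: [0.4918, 0.1635, 0.0819]
tool_rot: [-0.0, -0.142, 0.99, -0.0]
ft_force: [-0.6, 0.5, -1.1]
gripper_width: 0.691
```

Contact beginning (force from -3.7 to -1.1 N).

Emit:
servo_tool(rows=[0, 0, 0.03, 0, 0, 0])

```text
t: 23.2
tool_pos: [0.492, 0.1635, 0.0819]
tool_rot: [0.0, -0.142, 0.99, -0.0]
ft_force: [-1.6, -0.2, 1.9]
gripper_width: 0.694
```

Emit:
servo_tool(rows=[0, 0, 0.02, 0, 0, 0])

```text
t: 23.3
tool_pos: [0.4921, 0.1635, 0.0819]
tool_rot: [0.0, -0.142, 0.99, -0.0]
ft_force: [-2.5, -1.3, 4.0]
gripper_width: 0.695
```

Emit:
servo_tool(rows=[0, 0, 0, 0, 0, 0, 0, 0, 0, 0, 0, 0], fingers=6.3, grip_force=20)

```text
t: 23.5
tool_pos: [0.4922, 0.1635, 0.0816]
tool_rot: [0.001, -0.142, 0.99, -0.0]
ft_force: [0.8, 0.4, 0.2]
gripper_width: 0.737
```

Emit:
servo_tool(rows=[0, 0, 0, 0, 0, 0, 0, 0, 0, 0, 0, 0, 0, 0, 0, 0, 0, 0], fingers=8.0)

```text
t: 23.8
tool_pos: [0.4918, 0.1635, 0.0813]
tool_rot: [0.0, -0.142, 0.99, -0.0]
ft_force: [-0.2, -0.2, 0.9]
gripper_width: 0.936
```

```bash
python3 hand.py w20
```

```text
patch tool (array([ 0.0373, -0.0002]), np.float64(-89.94), array([0.0353, 0.0291, 0.0351, 0.0291])) centre x plate= -0.002738035892763009
edge: deg -0.02 y at x=0,.04 [-0.0301 -0.0301]
edge: deg 0.3 y at x=0,.04 [0.0297 0.0299]
front x 0.0626 ->centre -0.0024
[0.4918 0.1635 0.0813] [[-0.9598, -0.2807, 0.0002], [-0.2807, 0.9598, -0.0], [-0.0001, -0.0, -1.0]] [-0.2 -0.2  0.9] 0.9359546095094334
```

View pics/w20.png

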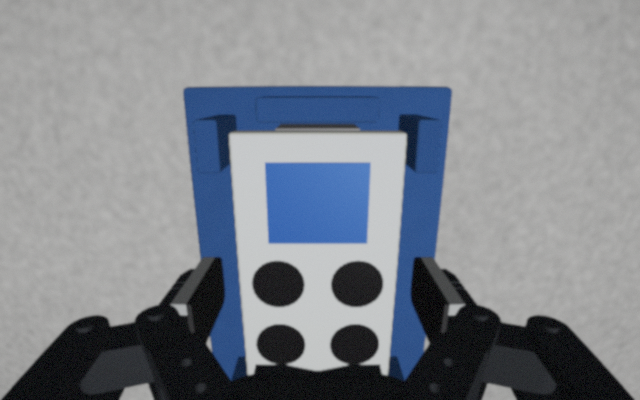

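Released, the plate sits between walls and uprights. Retreat straight up.

Emit:
servo_tool(rows=[0, 0, -0.3, 0, 0, 0, 0, 0, -1, 0, 0, 0, 0, 0, -2.5, 0, 0, 0, 0, 0, -5, 0, 0, 0, 0, 0, -9, 0, 0, 0, -2, 0, -13, 0, 0, 0, -4, 0, -17, 0, 0, 0, -5, 0, -20, 0, 0, 0, -5, 0, -20, 0, 0, 0, -5, 0, -20, 0, 0, 0])

```text
t: 24.85
tool_pos: [0.5399, 0.1776, 0.2829]
tool_rot: [0.001, -0.142, 0.99, -0.0]
ft_force: [-0.5, 0.1, 0.3]
gripper_width: 0.931
```

```bash
python3 look.py w21
python3 - <<'E'
from h import *
im=imaging.camera('scene')[:,:,::-1]; cv2.imwrite('pics/s21.png',im); cv2.imwrite('pics/s21c.png',cv2.resize(im[110:200,220:380],None,fx=5,fy=5,interpolation=cv2.INTER_CUBIC))
s=manip.get_state(); C=cam('wrist',s); im=cv2.imread('pics/w21.png'); hsv=cv2.cvtColor(im,cv2.COLOR_BGR2HSV)
u=proj(C,[[.494,.1643,.034]])[0]; print(u)
m=cv2.inRange(hsv,(0,0,165),(180,60,255)); cv2.imwrite('pics/m21.png',m)
E
```

```text
[-0.5  0.1  0.3] [0.5399 0.1776 0.2829]
[317.35687428 126.58875699]
```

View pics/w21.png

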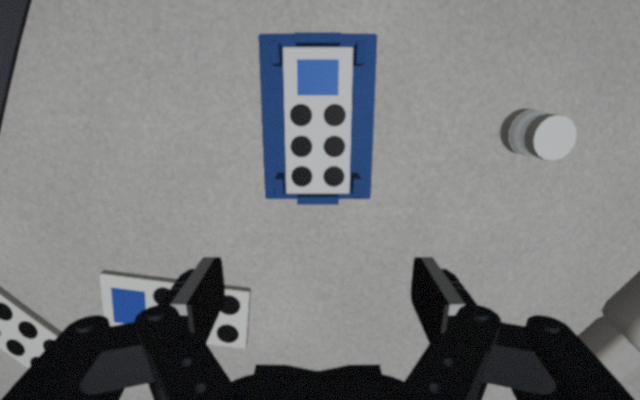

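View pics/s21c.png

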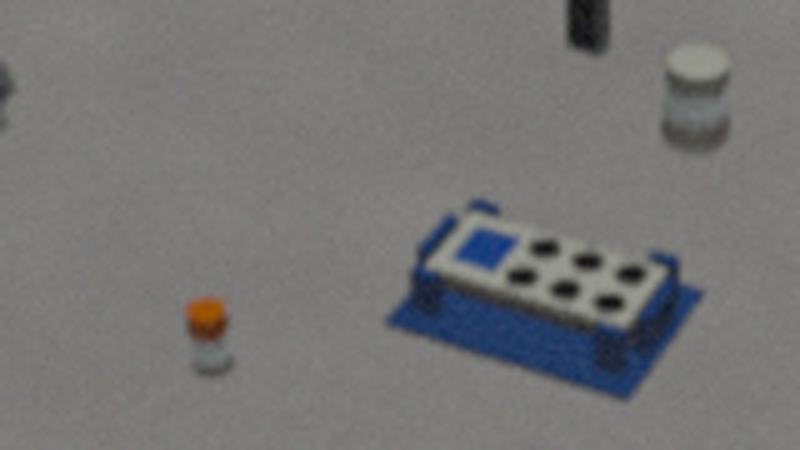

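The plate lies flat in the cradle between all walls and uprights (wrist view centre about (318,121)); vial and jar are standing as before. Handing in.

Run:
```python
from workcell import manip
print(manip.finish_job(), manip.get_state()['t'])
```

```text
the job is handed in; nothing more can be done
the job is handed in; nothing more can be done
```

The plate was drawn out against the red stop and now lies flat and released in the blue cradle. I handed the job in at about 25 s; no verdict is reported.

- **Drawing out:** I pressed with a steady 9–11 N on the blue patch and pulled about 83 mm. At the stop the horizontal force rose from about 3 to 4.7 N and the finger began to slide on the plate. The camera then put the plate about 1 mm from my estimate of the home point, inside the tolerance.
- **Lifting and placing:** I gripped the long edges with 20 N, then 40 N. Before lowering, the gap to the near end wall measured 3 mm and the plate was centred between the uprights to under 1 mm. It touched down with about 8 N at most on the bearer.
- **Last checks:** The final wrist and scene views show the plate flat in the cradle and the gripper clear. The jar and vial looked upright and in place by eye; I did not re-measure them. The core was not in the final views I looked at, but the arm never came near it.
- **Disagreements:** The camera estimates of the plate and cradle positions differed by about 1 mm, within the calibration. The first fit of the plate's far edge on the stage picked the wrong line, so I redid it.

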